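Pack up the stage carriage and run it under the inspection lens

ROBOT

A 6-joint arm with a two-finger parallel gripper is mounted at the origin on the work surface. World frame = base frame: x ahead of the robot, y to its left, z up, the work surface at z = 0. Lengths are in m, angles in rad, forces in N, time in s.
With the tool pointing down it reaches from about 0.375 to 0.975 m from the base axis. Payload 3.8 kg.
Tool frame: the origin (TCP) lies between the finger pads; the fingertips stand 22 mm ahead of it and the grasp point (between the pads) lies 3 mm ahead of it (bot.finger_overhang is the distance from the TCP to the fingertips, in m); x points along the fingers, y is the direction in which the jaws open and shut, and the axes are right-handed (so a half turn about x gives the same grasp; the last joint's range is limited). The gripper opens to 85 mm and grips with 20 to 120 N. Pads are 22 mm wide; open, the fingers measure 114 mm over their backs; the gripper's body (76 mm by 85 mm) begins 54 mm behind the grasp point. The pads swing forward as they close: fully open they stand 13 mm farther back than shut.
Start: joints at [1.218, 0.264, 1.604, -0, 1.274, -0.037], TCP at [0.21, 0.642, 0.253] pointing down, gripper open.
Joint ranges: [-2.63, 2.63], [-0.94, 2.18], [0.31, 2.57], [-1.31, 4.45], [0, 2.66], [-2.55, 2.55]. Speed limits (rad/s): [2.57, 2.57, 3.14, 3.14, 3.14, 3.14].

INTERFACE

Orientations are given as a rotation vector (axis times angle).
In Python, from workcell import bot gives the robot as it stands. The module is installed in compiled form; this text tells all that it offers.
- The arm moves only by the tool arm_command, never from a script. Its argument "series" is a list that holds one entry, the list of rows, each a list of 7 numbers: the turn, a rotation vector about the tool's x, y, z in rad, then the shift along the tool's x, y, z in cm, then the opening, from 0 (shut) to 1 (fully open). In form: [[[rx, ry, rz, x, y, z, grip], ...]]. A call has 1 to 10 rows; each row shifts and turns the pose as measured when the row begins, along the tool's axes as they then stand; what a row does not reach is not made up. A row lasts 1/10 s, in which the tool goes at most 50 mm and 8.59 degrees, less where a joint would pass 70% of its speed; a pose out of reach is approached as far as the arm can. A call is refused whole if a number of a shift passes 5 or a number of a turn 0.15, either way. A call with a gripper value outside its range is refused whole. The fingers move at their own pace and stop on an object; "newtons" is the grip in N (left out, the last holds). Time passes only in rows, so rows that do not move let the fingers close. It gives the time, the measured TCP pose, the force and the opening at its end, in the units of the state.
- bot.read_state(): the state, without advancing time (a new reading comes with each control period).
- bot.read_camera(name): name is "side" or "top"; returns (picture, depth): 480x640x3 uint8, blue, green, red; 480x640 float32, m along the optical axis (not along the pixel's ray), 0 where there is no reading.
- bot.camera_info(name): a dict with "K" (3x3 intrinsics, pixels), "dist_coeffs" ([k1, k2, p1, p2, k3] as OpenCV has them; the pictures are not rectified), "extrinsics" (4x4, takes a point from camera to world coordinates). Camera axes: x right, y down, z forward; pixel columns grow to the right and rows downward; lengths in m; the calibration is good to about 2 mm. A picture is of the moment at which its call begins. camera_info takes no time and is no camera call.
- bot.finish_job(): hands the job in, once; it reports no verdict.
The state is a dict: "time": time; "q": joint angles; "joint_vel": joint speeds; "joint_torque": joint torques, N m; "tool_pos": TCP position; "tcp_rot": TCP orientation; "wrist_force": force on the tool from outside, world axes, zero at the start; "torque": the same for the moment, N m; "width": opening from 0.0 (shut) to 1.0 (fully open).
Only numpy, scipy, OpenCV 4.12 (cv2) and the standard library are available. Lean on these libraries where they do the work, as an engineer would, in place of code of your own. Each camera call takes 0.05 s, during which the arm holds its last target.

TASK

Pack the stage carriage up by 21 mm: stack, in the middle of its platform, the two aluminium spacer plates whose thicknesses (they are 6, 10 and 15 mm) add up to exactly that, flat one on the other. Then slide the loaded carriage along its track (its upright black tab is the grip) until the platform is centred under the round lens head, and let go. Do not bump the lens head or its stand, and leave the third plate and the other things lying about where they are.

Things in the scene. Friction and masses are not known exactly. Their poses are not given: they have to be found in the camera images.
- carriage (a joint): position of the carriage along its track in m, 0 to 0.30, growing towards the track's +y. At 0 the platform is 150 mm on the -y side of the track's middle. It slides stiffly (about 3 N) and stays where it is left; the ends of the track are not the target
- track: fixed low track of a linear stage, 100 mm wide (x), 420 mm long (y), up to 26 mm high; origin under its middle on the table. Its y axis is the sliding direction, its x axis points away from the robot
- platform (a point): centre of the top face of the carriage's flat square aluminium platform, 80 x 80 mm, 50 mm above the table, axes as the track's. The dark body below it is 90 x 90 mm
- tab (a point): grip point of the carriage's upright black tab, at its rear end, 80 mm in -y from the platform's centre, 75 mm above the table. The tab is 14 mm thick along x, 30 mm along y, its top 90 mm above the table; it stands on a bar as narrow as itself (top at 40 mm), so both its x sides are free above the low track (26 mm)
- head: fixed lens head; origin on the table below the lens axis, on the line the platform's centre travels; axes as the track's. Black round light 150 mm across, 150 to 210 mm above the table; column 210 mm away in +y, its foot from 165 to 255 mm, whole stand 270 mm high. Over the carriage its rim overhangs the tab, so a tool straight above would hit it: lean the tool's rear back to the track's -y end by 35 to 45 degrees
- thin_mid (a point): bright aluminium spacer plate lying flat, 40 mm along its x, 50 mm along its y, 6 mm thick, with two dark screw holes; the point is its centre, half-way up. About 35 g
- medium_mid (a point): bright aluminium spacer plate lying flat, 40 mm along its x, 60 mm along its y, 10 mm thick, with three dark screw holes; the point is its centre, half-way up. About 65 g
- thick_mid (a point): bright aluminium spacer plate lying flat, 40 mm along its x, 70 mm along its y, 15 mm thick, with four dark screw holes; the point is its centre, half-way up. About 110 g
- thumbnut: steel thumb nut, 28 mm across and 22 mm tall, standing loose among the spacer plates; not to be moved
- barrel: black lens tube, 48 mm across and 45 mm tall, standing loose; not to be moved
- pillar: steel post, 25 mm across and 88 mm tall, on a 44 mm round foot, standing loose; not to be moved
- fork: steel fork clamp lying flat, 73 x 30 mm, 10 mm thick; not to be moved
- driver: screwdriver lying flat; not to be moved
- spanner: spanner lying flat; not to be moved
- screwtray: grey divided open tray, 90 x 120 mm, 30 mm tall; not to be moved
- thin: the 6 mm plate itself (origin under its middle)
- medium: the 10 mm plate itself (origin under its middle)
- thick: the 15 mm plate itself (origin under its middle)

How it is judged:
On the way, in this order (a step that is already met when the one before it is completed fails the run):
1. the 6 mm and 15 mm plates lie stacked flat on the platform, let go (((z of thick_mid in the frame of platform between 0.0055 and 0.0095 m and z of thin_mid in the frame of platform between 0.016 and 0.02 m) or (z of thin_mid in the frame of platform between 0.001 and 0.005 m and z of thick_mid in the frame of platform between 0.0115 and 0.0155 m)) and horizontal distance between each of thin_mid, thick_mid and platform below 0.018 m and angle between each of thin_mid, thick_mid's own z axis and vertical below 0.1 rad and contact force between the fingers and thin below 0.1 N and contact force between the fingers and thick below 0.1 N), for 0.2 s.
2. the loaded carriage is centred under the lens head (((z of thick_mid in the frame of platform between 0.0055 and 0.0095 m and z of thin_mid in the frame of platform between 0.016 and 0.02 m) or (z of thin_mid in the frame of platform between 0.001 and 0.005 m and z of thick_mid in the frame of platform between 0.0115 and 0.0155 m)) and horizontal distance between each of thin_mid, thick_mid and platform below 0.018 m and angle between each of thin_mid, thick_mid's own z axis and vertical below 0.1 rad and horizontal distance between platform and head below 0.006 m), for 0.2 s.
At the end, for the whole second after the job is handed in: The 6 mm and 15 mm plates lie flat one on the other (either order, heights within 2 mm, tilt under 0.1 rad), each centre within 18 mm of the platform's centre; the platform's centre is within 6 mm, seen from above, of the lens axis; the carriage is at rest and released (all of step 2 and contact force between the fingers and thin below 0.1 N and contact force between the fingers and thick below 0.1 N and velocity of joint carriage between -0.004 and 0.004 m/s and contact force between the fingers and track below 0.1 N); the robot touches nothing.
It fails at once if the lens head or its stand is bumped (over 3 N) (contact force between head and anything else above 3 N).
It fails at once if the 10 mm plate is moved more than 20 mm (distance of medium_mid from where it was at the start of the episode above 0.02 m).
It fails at once if a bystander is moved more than 20 mm (distance of any of thumbnut, barrel, pillar, fork, driver, spanner, screwtray from where it was at the start of the episode above 0.02 m).
It also fails if it takes over 72 s, if anything falls off the work surface, if the arm or the gripper's body presses on something with over 40 N, if the wrist force passes 120 N, or if a joint passes its speed limit or range.

## Working session

There is one attempt and no reset: what is moved stays moved. The work goes in short steps, Python scripts to look and compute and a tool call to move; the robot and the scene stay as the last step left them, time stands still between calls to the robot, and variables do not carry over. Pictures are saved under pics/ and viewed, and the job is handed in when it is done.

Besides the shell and the picture viewer there is one more tool, called after "Emit:" as name(argument=value, ...) on one line, values as JSON. arm_command: Moves the arm, as the interface text tells. Its arguments: {"type":"object","properties":{"series":{"type":"array"},"newtons":{"type":"number"}},"required":["series"]}

```bash
mkdir -p pics; ls; python3 - <<'E'
from workcell import bot
import cv2,numpy as np
np.set_printoptions(precision=4,suppress=True)
print(bot.read_state())
for n in("side","top"):
    i=bot.camera_info(n);print(n,i)
    p,d=bot.read_camera(n)
    cv2.imwrite(f"pics/{n}0.png",p);np.savez(f"pics/{n}0.npz",p=p,d=d)
E
```

```text
pics
{'time': 0.0, 'q': array([ 1.2181,  0.2647,  1.6054, -0.    ,  1.2737, -0.0369]), 'joint_vel': array([-0.0001, -0.001 , -0.0002, -0.0004,  0.0012, -0.0008]), 'joint_torque': array([  0.0006, -51.5104, -36.7319,  -0.0001,   0.0128,  -0.    ]), 'tool_pos': array([0.2094, 0.641 , 0.252 ]), 'tcp_rot': array([ 0.2461,  1.557 , -0.2496]), 'wrist_force': array([-0.1314, -0.1842, -0.1122]), 'torque': array([-0.0102,  0.0521, -0.0124]), 'width': 1.0011870613377187}
side {'K': array([[496.6962,   0.    , 318.817 ],
       [  0.    , 496.6962, 234.2658],
       [  0.    ,   0.    ,   1.    ]]), 'dist_coeffs': array([-0.002,  0.   ,  0.   ,  0.   ,  0.   ]), 'extrinsics': array([[-0.9308, -0.2734,  0.2426,  0.3391],
       [-0.3649,  0.657 , -0.6597,  0.698 ],
       [ 0.021 , -0.7026, -0.7113,  0.8192],
       [ 0.    ,  0.    ,  0.    ,  1.    ]])}
top {'K': array([[473.115 ,   0.    , 321.168 ],
       [  0.    , 473.115 , 241.1646],
       [  0.    ,   0.    ,   1.    ]]), 'dist_coeffs': array([-0.0432,  0.    ,  0.    ,  0.    ,  0.    ]), 'extrinsics': array([[-0.0251, -0.9885,  0.1492,  0.4332],
       [-0.9994,  0.0286,  0.0213, -0.0207],
       [-0.0254, -0.1486, -0.9886,  1.0816],
       [ 0.    ,  0.    ,  0.    ,  1.    ]])}
```

View pics/side0.png

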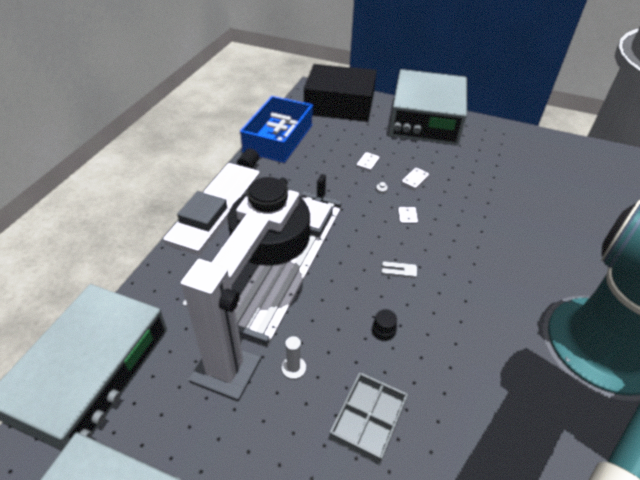

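View pics/top0.png

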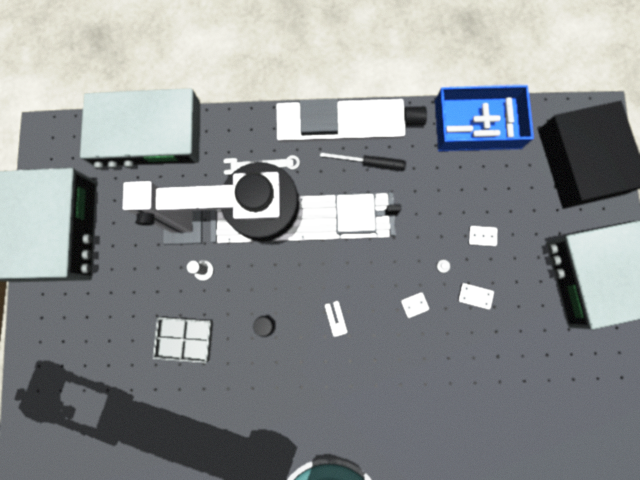

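The top view shows three plates near (483,236), (476,296) and (415,304). The nut is at (443,266), the platform at (357,213), the tab at (393,210) and the lens head at about (260,201). I'll zoom in and measure.

```bash
cat > h.py <<'E'
import cv2,numpy as np
from workcell import bot
np.set_printoptions(precision=4,suppress=True)
def ray(n,uv):
    i=bot.camera_info(n);E=i["extrinsics"]
    u=cv2.undistortPoints(np.array(uv,float).reshape(-1,1,2),i["K"],i["dist_coeffs"])[:,0]
    d=np.c_[u,np.ones(len(u))]@E[:3,:3].T
    return E[:3,3],d
def plane(n,uv,z):
    o,d=ray(n,uv);return o+d*((z-o[2])/d[:,2])[:,None]
def bydepth(n,uv,dep):
    o,d=ray(n,uv);return o+d*np.array(dep).reshape(-1,1)
def tri(uva,uvb):
    o1,d1=ray("top",[uva]);o2,d2=ray("side",[uvb]);d1=d1[0];d2=d2[0]
    s=np.linalg.lstsq(np.c_[d1,-d2],o2-o1,rcond=None)[0]
    a=o1+s[0]*d1;b=o2+s[1]*d2
    return (a+b)/2,np.linalg.norm(a-b)
def proj(n,P):
    i=bot.camera_info(n);E=np.linalg.inv(i["extrinsics"])
    return cv2.projectPoints(np.array(P,float).reshape(-1,3),cv2.Rodrigues(E[:3,:3])[0],E[:3,3],i["K"],i["dist_coeffs"])[0][:,0]
E
python3 - <<'E'
from h import *
for n,box in(("top",(390,215,510,325)),("side",(340,140,440,230))):
    z=np.load(f"pics/{n}0.npz");p,d=z["p"],z["d"]
    x0,y0,x1,y1=box
    cv2.imwrite(f"pics/{n}z.png",cv2.resize(p[y0:y1,x0:x1],None,fx=6,fy=5 if n=="top" else 6,interpolation=cv2.INTER_CUBIC))
    g=cv2.cvtColor(p,cv2.COLOR_BGR2GRAY)
    m=np.zeros_like(g);m[y0:y1,x0:x1]=(g[y0:y1,x0:x1]>140)*255
    m=cv2.morphologyEx(m,cv2.MORPH_CLOSE,np.ones((3,3)))
    for c in cv2.findContours(m,0,1)[0]:
        if cv2.contourArea(c)<60:continue
        P=plane(n,c[:,0],0.010)
        r=cv2.minAreaRect((P[:,:2]*1000).astype(np.float32))
        mk=np.zeros_like(g);cv2.drawContours(mk,[c],-1,255,-1)
        ys,xs=np.where(cv2.erode(mk,np.ones((3,3)))>0);dd=d[ys,xs];k=dd>0
        Q=bydepth(n,np.c_[xs,ys][k],dd[k]) if k.any() else np.zeros((1,3))
        M=cv2.moments(c)
        print(n,M["m10"]/M["m00"],M["m01"]/M["m00"],"rect mm",r,"z",np.median(Q[:,2]),len(Q))
E
```

```text
top 414.77575757575755 304.6452762923351 rect mm ((445.23895263671875, -203.6114501953125), (45.5268440246582, 55.504817962646484), 19.950923919677734) z 0.004619793500906799 394
top 476.16666666666663 295.93499739989596 rect mm ((460.63470458984375, -342.2857971191406), (75.46086120605469, 46.4013786315918), 73.28189849853516) z 0.013869370609981724 569
top 443.35061728395056 265.6074074074074 rect mm ((531.1578979492188, -273.3213806152344), (29.437881469726562, 29.862520217895508), 86.55162048339844) z 0.012491041688977855 103
top 483.12213740458014 235.35496183206106 rect mm ((597.7632446289062, -368.0839538574219), (64.58696746826172, 46.37934112548828), 84.47167205810547) z 0.00870108663282676 469
side 407.6607036374478 214.16994633273703 rect mm ((443.3087463378906, -198.48387145996094), (46.25416564941406, 57.16511535644531), 21.251657485961914) z 0.0047306671297363545 237
side 381.7260273972603 186.31506849315068 rect mm ((529.7891845703125, -274.40887451171875), (35.07099533081055, 28.46285057067871), 75.19010162353516) z 0.013654132313625778 48
side 415.149703823371 176.87775982767906 rect mm ((459.7784118652344, -345.3010559082031), (79.347412109375, 45.62325668334961), 74.87340545654297) z 0.013232319039393758 246
side 367.8009742519137 160.13430758524703 rect mm ((595.5889282226562, -365.59820556640625), (69.3232192993164, 46.48259735107422), 83.44535064697266) z 0.008475631748321333 189
```

View pics/topz.png

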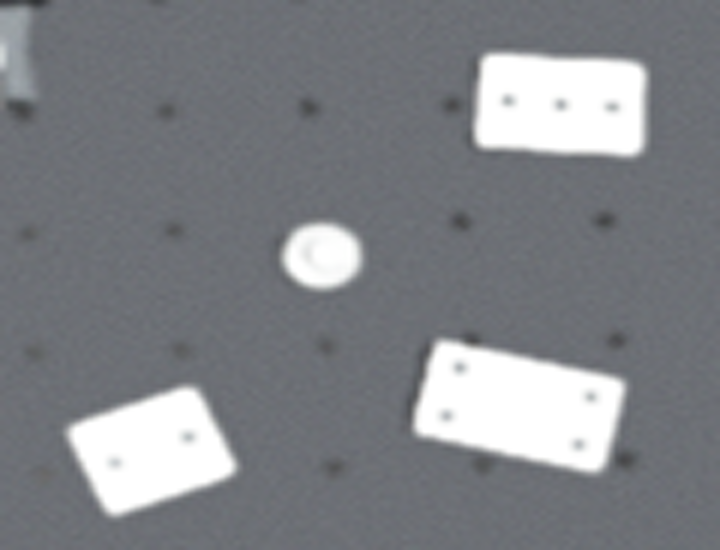

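View pics/sidez.png

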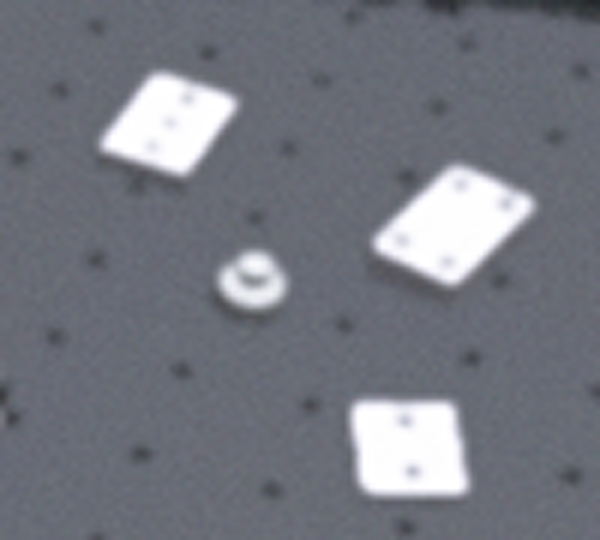

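```bash
python3 - <<'E'
from h import *
for n,box in(("top",(200,150,420,260)),("side",(200,160,350,350))):
    z=np.load(f"pics/{n}0.npz");p=z["p"]
    x0,y0,x1,y1=box;f=3.6 if n=="top" else 3.1
    cv2.imwrite(f"pics/{n}c.png",cv2.resize(p[y0:y1,x0:x1],None,fx=f,fy=f,interpolation=cv2.INTER_CUBIC))
print("tri thin",tri((414.8,304.6),(407.7,214.2)))
print("tri thick",tri((476.2,295.9),(415.1,176.9)))
print("tri med",tri((483.1,235.4),(367.8,160.1)))
E
```

```text
tri thin (array([ 0.4445, -0.205 ,  0.0031]), np.float64(0.001584611763037756))
tri thick (array([ 0.4603, -0.3421,  0.0116]), np.float64(0.0006201963401917986))
tri med (array([ 0.5974, -0.3694,  0.0066]), np.float64(0.0013013502127451082))
```

The plates show two, three and four holes, which confirms which is thin (left), medium (upper right) and thick (lower right). Next I'll look at the stage.

View pics/topc.png

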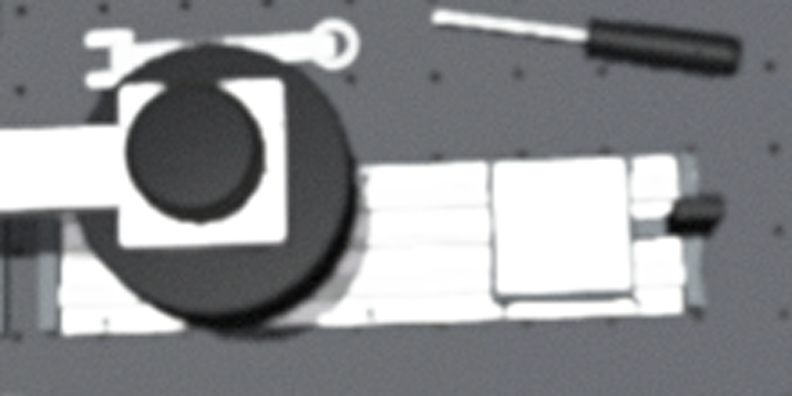

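View pics/sidec.png

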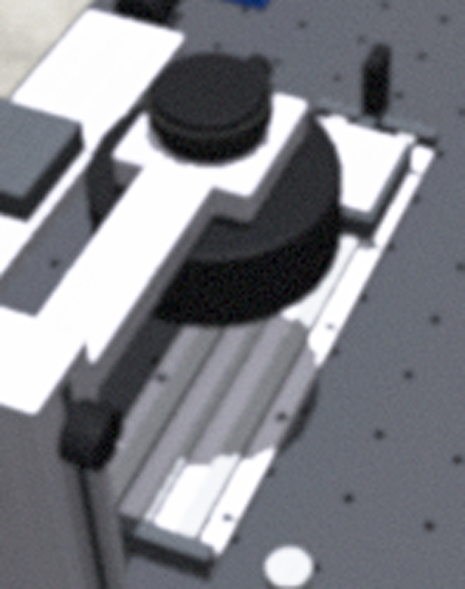

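```bash
python3 - <<'E'
from h import *
z=np.load("pics/top0.npz");p,d=z["p"],z["d"]
ys,xs=np.mgrid[150:260,150:420];ys=ys.ravel();xs=xs.ravel()
D=d[ys,xs];k=D>0
Q=bydepth("top",np.c_[xs,ys][k],D[k]);xs=xs[k];ys=ys[k]
print(np.histogram(Q[:,2],bins=np.arange(-0.01,0.3,0.01)))
def show(name,m):
    q=Q[m];print(name,len(q),q.min(0),q.max(0),np.median(q,0))
    im=np.zeros(d.shape,np.uint8);im[ys[m],xs[m]]=255
    return im
# platform
im=show("plat",(abs(Q[:,2]-.05)<.006)&(xs>330))
c=max(cv2.findContours(im,0,1)[0],key=cv2.contourArea)
P=plane("top",c[:,0],.05);print("plat rect",cv2.minAreaRect((P[:,:2]*1000).astype(np.float32)))
g=cv2.cvtColor(p,cv2.COLOR_BGR2GRAY)
# corners from zoom
for z0,pts in((.05,[(493,163),(630,157),(631,295),(494,297)]),(.026,[(62,333),(682,315),(682,155)])):
    uv=np.array(pts)/3.6+[200,150]-.36
    P=plane("top",uv,z0);print(z0,P[:,:2], P[:,:2].mean(0))
im=show("ring",(abs(Q[:,2]-.21)<.008)&(g[ys,xs]<110))
c=np.argwhere(im>0)[:,::-1]
cs=cv2.convexHull(c.astype(np.int32))[:,0]
P=plane("top",cs,.21);print("ring circ mm",cv2.minEnclosingCircle((P[:,:2]*1000).astype(np.float32)))
im=show("tab",(Q[:,2]>.075)&(Q[:,2]<.1)&(xs>375))
show("rail",(Q[:,2]>.02)&(Q[:,2]<.03)&(xs>200))
# side ring
z=np.load("pics/side0.npz");p,d=z["p"],z["d"]
ys,xs=np.mgrid[150:300,200:350];ys=ys.ravel();xs=xs.ravel()
D=d[ys,xs];k=D>0;Q=bydepth("side",np.c_[xs,ys][k],D[k])
g=cv2.cvtColor(p,cv2.COLOR_BGR2GRAY)[ys[k],xs[k]]
m=(abs(Q[:,2]-.21)<.008)&(g<110);q=Q[m]
print(len(q));h=cv2.minEnclosingCircle((q[:,:2]*1000).astype(np.float32));print(h)
m=(abs(Q[:,2]-.05)<.006)&(g>150);print("plat side",Q[m].min(0),Q[m].max(0),np.median(Q[m],0))
m=(Q[:,2]>.06)&(Q[:,2]<.095)&(g<100)&(xs[k]>312);print("tab side",m.sum(),Q[m].min(0),Q[m].max(0),np.median(Q[m],0))
E
```

```text
(array([9787, 6091, 2547, 1374,  224, 1343,  521,  243,  116,  123,   59,
         42,   47,   41,   35,   35,   75,   90,   95,   92,   91, 1722,
        608,  185, 1888,  676,  112, 1076,  242,    0]), array([-0.01,  0.  ,  0.01,  0.02,  0.03,  0.04,  0.05,  0.06,  0.07,
        0.08,  0.09,  0.1 ,  0.11,  0.12,  0.13,  0.14,  0.15,  0.16,
        0.17,  0.18,  0.19,  0.2 ,  0.21,  0.22,  0.23,  0.24,  0.25,
        0.26,  0.27,  0.28,  0.29]))
plat 1419 [ 0.6061 -0.1722  0.044 ] [ 0.6959 -0.0329  0.0548] [ 0.6498 -0.0784  0.0487]
plat rect ((649.9178466796875, -76.94203186035156), (88.88166046142578, 88.26973724365234), 0.26088598370552063)
0.05 [[ 0.6925 -0.0356]
 [ 0.6937 -0.1207]
 [ 0.6068 -0.1176]
 [ 0.608  -0.0336]] [ 0.6503 -0.0769]
0.026 [[ 0.5971  0.2393]
 [ 0.5972 -0.1512]
 [ 0.7001 -0.1561]] [ 0.6315 -0.0227]
ring 2113 [0.5752 0.0417 0.202 ] [0.7235 0.3203 0.218 ] [0.6248 0.0958 0.209 ]
ring circ mm ((632.8570556640625, 182.21339416503906), 143.3109893798828)
tab 105 [ 0.6441 -0.1725  0.0758] [ 0.6595 -0.1418  0.0927] [ 0.6501 -0.157   0.0883]
rail 1271 [ 0.5993 -0.1973  0.02  ] [0.7909 0.2545 0.0299] [ 0.6529 -0.0271  0.0228]
1343
((633.8529052734375, 172.7072296142578), 120.70112609863281)
plat side [ 0.6095 -0.1171  0.0445] [ 0.9016 -0.0341  0.0526] [ 0.6304 -0.0825  0.0485]
tab side 134 [ 0.6441 -0.1673  0.06  ] [ 0.6599 -0.1367  0.0918] [ 0.6493 -0.1453  0.0808]
```

```bash
python3 - <<'E'
from h import *
from scipy.optimize import least_squares
for n,box in (("top",(200,150,320,250)),("side",(215,165,320,270))):
    z=np.load(f"pics/{n}0.npz");p,d=z["p"],z["d"]
    x0,y0,x1,y1=box
    ys,xs=np.mgrid[y0:y1,x0:x1];ys=ys.ravel();xs=xs.ravel();D=d[ys,xs]
    Q=bydepth(n,np.c_[xs,ys],D);g=cv2.cvtColor(p,cv2.COLOR_BGR2GRAY)[ys,xs]
    m=(D>0)&(abs(Q[:,2]-.21)<.007)&(g<110)
    q=Q[m][:,:2]
    c0=np.array([.65,.1]);
    # outer boundary: per angle max radius
    for it in range(4):
        v=q-c0;a=np.degrees(np.arctan2(v[:,1],v[:,0]));r=np.hypot(*v.T);o=[]
        for b in range(-180,180,5):
            s=(a>=b)&(a<b+5)&(r<.085)
            if s.sum() and r[s].max()>.06:o.append(q[s][r[s].argmax()])
        o=np.array(o)
        f=least_squares(lambda t:np.hypot(*(o-t[:2]).T)-t[2],[*c0,.075],loss="soft_l1",f_scale=.002)
        c0=f.x[:2]
    print(n,len(o),f.x,"std",np.std(f.fun))
# platform contour by brightness & depth, top, edges
z=np.load("pics/top0.npz");p=z["p"];g=cv2.cvtColor(p,cv2.COLOR_BGR2GRAY).astype(float)
def edge(cols,rows,sign):
    out=[]
    for c in cols:
        s=g[rows[0]:rows[1],c];ds=np.diff(s)*sign
        i=ds.argmax();
        if 0<i<len(ds)-1:
            a,b,cc=ds[i-1:i+2];i=i+.5*(a-cc)/(a-2*b+cc)
        out.append((c,rows[0]+i+.5))
    return np.array(out)
e=edge(range(225,385),(232,250),-1)
P=plane("top",e,.020)[:,:2];k=np.polyfit(P[:,1],P[:,0],1);r=P[:,0]-np.polyval(k,P[:,1]);s=abs(r)<.003
k=np.polyfit(P[s,1],P[s,0],1);print("front edge x=a y+b",k,s.sum(),np.degrees(np.arctan(k[0])))
e=edge(range(305,385),(188,202),1)
P=plane("top",e,.026)[:,:2];k=np.polyfit(P[:,1],P[:,0],1);r=P[:,0]-np.polyval(k,P[:,1]);s=abs(r)<.003
k=np.polyfit(P[s,1],P[s,0],1);print("back",k,s.sum())
E
```

```text
top 65 [0.6491 0.1148 0.0734] std 0.0008637221505183973
side 48 [0.6487 0.1205 0.073 ] std 0.002014506104234332
front edge x=a y+b [-0.0031  0.5984] 110 -0.178963460501544
back [-0.0047  0.6997] 80
```

```bash
python3 - <<'E'
from h import *
from scipy.optimize import least_squares
def sil(n,zz,angs,c,rad):
    z=np.load(f"pics/{n}0.npz");g=cv2.GaussianBlur(cv2.cvtColor(z["p"],cv2.COLOR_BGR2GRAY),(3,3),0).astype(np.float32)
    out=[]
    for a in np.radians(angs):
        rs=np.arange(rad-.014,rad+.014,.0005)
        P=np.c_[c[0]+rs*np.cos(a),c[1]+rs*np.sin(a),np.full(len(rs),zz)]
        uv=proj(n,P).astype(np.float32)
        v=cv2.remap(g,uv[:,:1],uv[:,1:],cv2.INTER_LINEAR)[:,0]
        dv=np.gradient(v);i=dv.argmax()
        if dv[i]>3: out.append(P[i,:2])
    return np.array(out)
def fit(o,r=None):
    if r: f=least_squares(lambda t:np.hypot(*(o-t[:2]).T)-r,[.65,.117],loss="soft_l1",f_scale=.001)
    else: f=least_squares(lambda t:np.hypot(*(o-t[:2]).T)-t[2],[.65,.117,.075],loss="soft_l1",f_scale=.001)
    return f.x,f.fun.std(),len(o)
for a0,a1,zz in((-80,-20,.21),(-80,-20,.15),(-160,-95,.15),(-150,-20,.15),(20,65,.21),(-20,40,.21),(120,170,.21)):
    o=sil("top",zz,range(a0,a1,3),(.649,.117),.075)
    if len(o)>4:print("top",a0,a1,zz,fit(o,.075), np.round(np.hypot(*(o-[.649,.117]).T)*1000)[:20])
for a0,a1,zz in((90,220,.15),(200,260,.15),(200,330,.21),(280,350,.21)):
    o=sil("side",zz,range(a0,a1,3),(.649,.117),.075)
    if len(o)>4:print("side",a0,a1,zz,fit(o,.075), np.round(np.hypot(*(o-[.649,.117]).T)*1000))
E
```

```text
top -80 -20 0.21 (array([0.6481, 0.1147]), np.float64(0.0037240456460465652), 20) [78. 76. 76. 77. 77. 76. 76. 76. 76. 76. 87. 86. 84. 82. 79. 76. 74. 74.
 75. 74.]
top -80 -20 0.15 (array([0.6649, 0.119 ]), np.float64(0.0007510361606684019), 20) [76. 76. 76. 77. 78. 77. 78. 80. 80. 81. 82. 84. 84. 84. 85. 86. 87. 88.
 88. 89.]
top -160 -95 0.15 (array([0.6524, 0.1172]), np.float64(0.0006329524674004717), 22) [70. 72. 72. 73. 72. 72. 73. 73. 73. 72. 72. 73. 74. 74. 73. 74. 73. 73.
 74. 74.]
top -150 -20 0.15 (array([0.6567, 0.1144]), np.float64(0.0023745858248401222), 44) [72. 72. 73. 72. 72. 73. 72. 74. 73. 73. 73. 74. 74. 75. 73. 74. 74. 75.
 74. 80.]
top 20 65 0.21 (array([0.646 , 0.1177]), np.float64(0.0011317603573520862), 14) [72. 73. 73. 73. 72. 72. 73. 73. 74. 74. 78. 74. 73. 74.]
top -20 40 0.21 (array([0.6472, 0.1154]), np.float64(0.0005291212808977054), 20) [74. 73. 74. 73. 73. 73. 74. 74. 73. 74. 73. 73. 74. 73. 73. 72. 72. 72.
 72. 73.]
top 120 170 0.21 (array([0.6463, 0.1097]), np.float64(0.0010079967055385652), 17) [73. 72. 71. 71. 71. 71. 71. 71. 72. 73. 73. 74. 74. 75. 75. 76. 78.]
side 90 220 0.15 (array([0.6525, 0.1148]), np.float64(0.0013116082460268548), 41) [74. 74. 72. 71. 70. 73. 71. 70. 72. 70. 72. 72. 71. 72. 71. 72. 71. 73.
 72. 70. 70. 71. 71. 71. 72. 72. 71. 70. 71. 71. 72. 72. 72. 72. 72. 71.
 72. 73. 73. 78. 79.]
side 200 260 0.15 (array([0.6572, 0.0956]), np.float64(0.0029133461261182975), 12) [72. 73. 73. 77. 88. 80. 79. 80. 83. 85. 88. 88.]
side 200 330 0.21 (array([0.654 , 0.1176]), np.float64(0.0051606740043042346), 22) [72. 73. 73. 71. 72. 70. 71. 70. 70. 71. 72. 71. 71. 72. 82. 62. 63. 65.
 89. 86. 83. 79.]
side 280 350 0.21 (array([0.6435, 0.0839]), np.float64(0.0011363624666332545), 12) [89. 89. 87. 83. 81. 79. 77. 74. 73. 72. 72. 71.]
```

```bash
cat >> h.py <<'E'
from scipy.spatial.transform import Rotation as Ro
def Rt(yaw,lean=0):
    # tool y (jaw axis) horizontal at yaw from world x; tool x down leaning
    yv=np.array([np.cos(yaw),np.sin(yaw),0]);side=np.array([-np.sin(yaw),np.cos(yaw),0])
    xv=np.array([0,0,-1])*np.cos(lean)+side*np.sin(lean)
    return Ro.from_matrix(np.c_[xv,yv,np.cross(xv,yv)])
def plan(target,R,nmax=9,vmax=4.5):
    s=bot.read_state();p=np.array(s["tool_pos"]);R0=Ro.from_rotvec(s["tcp_rot"])
    dw=np.array(target)-p;rv=(R0.inv()*R).as_rotvec()
    n=max(np.ceil(np.linalg.norm(dw)*100/vmax),np.ceil(np.linalg.norm(rv)/.14),1);n=int(n)
    print("t",round(s["time"],2),"pos",p,"dw mm",dw*1000,"rv",rv,"n",n,"F",s["wrist_force"],"w",round(s["width"],3),"q",s["q"])
    for i in range(min(n,nmax)):
        Ri=R0*Ro.from_rotvec(rv*i/n);sh=Ri.inv().apply(dw/n)*100
        print("[%s],"%",".join("%.3f"%v for v in [*(rv/n),*np.round(sh,2)]))
E
python3 - <<'E'
from h import *
s=bot.read_state();print(Ro.from_rotvec(s["tcp_rot"]).as_matrix())
plan([.40,.35,.36],Rt(np.radians(-16)));plan([.40,.35,.36],Rt(np.radians(164)))
E
```

```text
[[-0.0007  0.3105  0.9506]
 [-0.0019  0.9506 -0.3105]
 [-1.     -0.002  -0.0001]]
t 0.1 pos [0.2094 0.6411 0.2521] dw mm [ 190.5843 -291.0574  107.9332] rv [1.5343 0.0015 0.0017] n 11 F [-0.9368  0.0309 -0.8648] w 1.0 q [ 1.2181  0.2647  1.6052  0.      1.2737 -0.0369]
[0.139,0.000,0.000,-0.980,-1.980,2.470],
[0.139,0.000,0.000,-0.980,-1.620,2.720],
[0.139,0.000,0.000,-0.980,-1.220,2.920],
[0.139,0.000,0.000,-0.980,-0.800,3.060],
[0.139,0.000,0.000,-0.980,-0.370,3.140],
[0.139,0.000,0.000,-0.980,0.070,3.160],
[0.139,0.000,0.000,-0.980,0.510,3.120],
[0.139,0.000,0.000,-0.980,0.940,3.020],
[0.139,0.000,0.000,-0.980,1.350,2.860],
t 0.1 pos [0.2094 0.6411 0.2521] dw mm [ 190.5843 -291.0574  107.9332] rv [-1.6073 -0.0017  0.0015] n 12 F [-0.9368  0.0309 -0.8648] w 1.0 q [ 1.2181  0.2647  1.6052  0.      1.2737 -0.0369]
[-0.134,-0.000,0.000,-0.900,-1.810,2.260],
[-0.134,-0.000,0.000,-0.900,-2.100,2.000],
[-0.134,-0.000,0.000,-0.900,-2.350,1.700],
[-0.134,-0.000,0.000,-0.900,-2.550,1.370],
[-0.134,-0.000,0.000,-0.900,-2.710,1.020],
[-0.134,-0.000,0.000,-0.900,-2.830,0.650],
[-0.134,-0.000,0.000,-0.900,-2.890,0.270],
[-0.134,-0.000,0.000,-0.900,-2.900,-0.120],
[-0.134,-0.000,0.000,-0.900,-2.850,-0.510],
```

Emit:
arm_command(series=[[[0.139, 0, 0, -2.5, -1.98, 2.47, 1], [0.139, 0, 0, -2.5, -1.62, 2.72, 1], [0.139, 0, 0, -2.5, -1.22, 2.92, 1], [0.139, 0, 0, -1.5, -0.8, 3.06, 1], [0.139, 0, 0, -0.98, -0.37, 3.14, 1], [0.139, 0, 0, -0.98, 0.07, 3.16, 1], [0.139, 0, 0, -0.5, 0.51, 3.12, 1], [0.139, 0, 0, 0, 0.94, 3.02, 1], [0.139, 0, 0, 0, 1.35, 2.86, 1], [0.139, 0, 0, 0, 1.5, 2.7, 1]]])

```text
time: 1.1
tool_pos: [0.3775, 0.364, 0.3651]
tcp_rot: [1.331, 1.11, -1.353]
wrist_force: [1.1, -0.4, 0.9]
width: 1.001
```

```bash
python3 - <<'E'
from h import *
plan([.45,.0,.36],Rt(np.radians(-16)),10)
E
```

```text
t 1.1 pos [0.3775 0.364  0.3651] dw mm [  72.5469 -363.9647   -5.0828] rv [0.0955 0.0136 0.0023] n 9 F [ 1.0542 -0.3935  0.9286] w 1.001 q [ 0.7235 -0.0659  1.7616 -0.0061  1.4583  0.9079]
[0.011,0.002,0.000,0.100,1.530,3.830],
[0.011,0.002,0.000,0.100,1.570,3.810],
[0.011,0.002,0.000,0.090,1.610,3.790],
[0.011,0.002,0.000,0.090,1.650,3.780],
[0.011,0.002,0.000,0.080,1.690,3.760],
[0.011,0.002,0.000,0.080,1.730,3.740],
[0.011,0.002,0.000,0.070,1.770,3.720],
[0.011,0.002,0.000,0.070,1.810,3.700],
[0.011,0.002,0.000,0.060,1.850,3.680],
```

Emit:
arm_command(series=[[[0.011, 0.002, 0, 0.1, 1.53, 3.83, 1], [0.011, 0.002, 0, 0.1, 1.57, 3.81, 1], [0.011, 0.002, 0, 0.1, 1.6, 3.8, 1], [0.011, 0.002, 0, 0.1, 1.65, 3.78, 1], [0.011, 0.002, 0, 0.1, 1.7, 3.76, 1], [0.011, 0.002, 0, 0.1, 1.7, 3.74, 1], [0.011, 0.002, 0, 0.1, 1.75, 3.72, 1], [0.011, 0.002, 0, 0.1, 1.8, 3.7, 1], [0.01, 0, 0, 0, 1.8, 3.7, 1]]])

```text
time: 2.0
tool_pos: [0.4459, -0.014, 0.3545]
tcp_rot: [1.415, 1.065, -1.42]
wrist_force: [0.8, 0.3, -0.5]
width: 1.001
```

```bash
python3 - <<'E'
from h import *
plan([.46,-.3425,.18],Rt(np.radians(-16)),10)
E
```

```text
t 2.0 pos [ 0.4459 -0.014   0.3545] dw mm [  14.1312 -328.478  -174.5036] rv [-0.0066 -0.0005  0.0048] n 9 F [ 0.7566  0.3246 -0.46  ] w 1.001 q [-0.0883 -0.2264  1.9196  0.0014  1.453   0.1973]
[-0.001,-0.000,0.001,1.930,1.190,3.460],
[-0.001,-0.000,0.001,1.930,1.190,3.460],
[-0.001,-0.000,0.001,1.930,1.180,3.460],
[-0.001,-0.000,0.001,1.930,1.180,3.460],
[-0.001,-0.000,0.001,1.930,1.170,3.460],
[-0.001,-0.000,0.001,1.940,1.170,3.460],
[-0.001,-0.000,0.001,1.940,1.170,3.460],
[-0.001,-0.000,0.001,1.940,1.160,3.460],
[-0.001,-0.000,0.001,1.940,1.160,3.460],
```

Emit:
arm_command(series=[[[0, 0, 0, 1.9, 1.2, 3.5, 1], [0, 0, 0, 1.9, 1.2, 3.5, 1], [0, 0, 0, 1.9, 1.2, 3.5, 1], [0, 0, 0, 1.9, 1.2, 3.5, 1], [0, 0, 0, 1.9, 1.2, 3.5, 0.8], [0, 0, 0, 1.9, 1.2, 3.5, 0.7], [0, 0, 0, 1.9, 1.2, 3.5, 0.7], [0, 0, 0, 1.9, 1.1, 3.3, 0.7], [0, 0, 0, 1.9, 1.1, 3.3, 0.7], [0, 0, 0, 0, 0, 0, 0.7]]])

```text
time: 3.0
tool_pos: [0.4555, -0.3591, 0.1736]
tcp_rot: [1.423, 1.062, -1.423]
wrist_force: [-0.9, -0.6, -0.0]
width: 0.702
```

```bash
python3 - <<'E'
from h import *
plan([.46,-.3425,.06],Rt(np.radians(-16)),10,2.5)
for n in("side","top"):
    p,d=bot.read_camera(n)
    x0,y0,x1,y1=(380,220,540,340) if n=="top" else (300,80,500,230)
    cv2.imwrite(f"pics/{n}1.png",cv2.resize(p[y0:y1,x0:x1],None,fx=4,fy=4))
E
```

```text
t 3.0 pos [ 0.4555 -0.3591  0.1736] dw mm [   4.5055   16.593  -113.6178] rv [-0.0137 -0.0037  0.0044] n 5 F [-0.8545 -0.555  -0.0385] w 0.702 q [-0.7114  0.1521  1.8905  0.0017  1.1045 -0.4192]
[-0.003,-0.001,0.001,2.270,0.000,-0.340],
[-0.003,-0.001,0.001,2.270,-0.000,-0.340],
[-0.003,-0.001,0.001,2.270,-0.000,-0.340],
[-0.003,-0.001,0.001,2.270,-0.000,-0.340],
[-0.003,-0.001,0.001,2.270,-0.000,-0.340],
```

Emit:
arm_command(series=[[[-0.003, 0, 0, 2.2, 0, -0.34, 0.7], [-0.003, 0, 0, 2.2, 0, -0.34, 0.7], [-0.003, 0, 0, 2.2, 0, -0.34, 0.7], [-0.003, 0, 0, 2.2, 0, -0.34, 0.7], [-0.003, 0, 0, 1.5, 0, -0.2, 0.7], [0, 0, 0, 0, 0, 0, 0.7]]])

```text
time: 3.7
tool_pos: [0.4655, -0.3367, 0.0773]
tcp_rot: [1.41, 1.064, -1.399]
wrist_force: [-0.6, -0.6, 0.7]
width: 0.697
```

```bash
python3 - <<'E'
from h import *
plan([.46,-.3425,.026],Rt(np.radians(-16)),10,1.5)
for n in("side","top"):
    p,d=bot.read_camera(n)
    x0,y0,x1,y1=(400,220,560,340) if n=="top" else (340,100,500,220)
    cv2.imwrite(f"pics/{n}2.png",cv2.resize(p[y0:y1,x0:x1],None,fx=4,fy=4))
E
```

```text
t 3.7 pos [ 0.4655 -0.3367  0.0773] dw mm [ -5.5277  -5.7969 -51.2778] rv [ 0.0085 -0.0021 -0.0077] n 4 F [-0.5626 -0.622   0.6705] w 0.697 q [-0.6723  0.2435  1.9816  0.0063  0.9101 -0.4054]
[0.002,-0.001,-0.002,1.280,-0.100,0.180],
[0.002,-0.001,-0.002,1.280,-0.100,0.180],
[0.002,-0.001,-0.002,1.280,-0.100,0.180],
[0.002,-0.001,-0.002,1.280,-0.100,0.180],
```

View pics/side2.png

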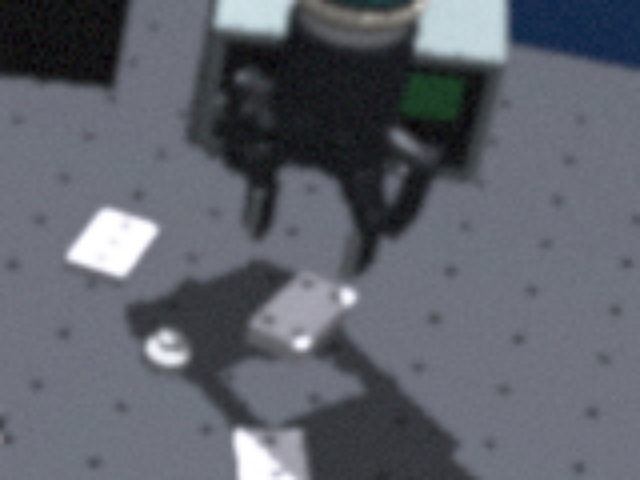

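View pics/top2.png

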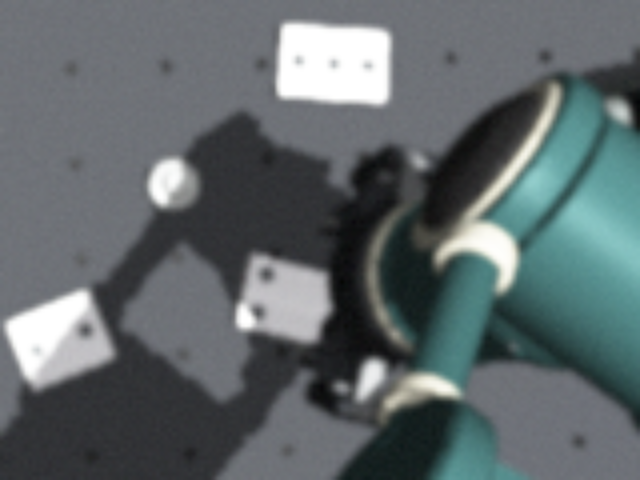

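Emit:
arm_command(series=[[[0.002, 0, -0.002, 1.2, -0.1, 0.18, 0.7], [0.002, 0, -0.002, 1.2, -0.1, 0.18, 0.7], [0.002, 0, -0.002, 1.0, -0.1, 0.18, 0.7], [0.002, 0, -0.002, 0.5, -0.1, 0.1, 0.7], [0, 0, 0, 0, 0, 0, 0.7]]])

```text
time: 4.3
tool_pos: [0.4636, -0.3463, 0.0411]
tcp_rot: [1.414, 1.054, -1.408]
wrist_force: [-0.0, 0.0, -0.2]
width: 0.701
```

```bash
python3 - <<'E'
from h import *
plan([.46,-.3425,.026],Rt(np.radians(-16)),10,1.5)
E
```

```text
t 4.3 pos [ 0.4636 -0.3463  0.0411] dw mm [ -3.558    3.787  -15.0555] rv [-0.001   0.0024 -0.009 ] n 2 F [-0.0261  0.0357 -0.2022] w 0.701 q [-0.6854  0.2981  1.9929  0.0018  0.8414 -0.4063]
[-0.001,0.001,-0.005,0.750,-0.230,-0.130],
[-0.001,0.001,-0.005,0.750,-0.230,-0.130],
```

Emit:
arm_command(series=[[[0, 0, -0.004, 0.7, -0.23, -0.13, 0.7], [0, 0, -0.004, 0.6, -0.2, -0.13, 0.7], [0, 0, 0, 0, 0, 0, 0.7]]])

```text
time: 4.6
tool_pos: [0.4597, -0.3427, 0.0268]
tcp_rot: [1.411, 1.061, -1.414]
wrist_force: [0.6, -0.0, 0.1]
width: 0.699
```

```bash
python3 - <<'E'
from h import *
plan([.46,-.3425,.026],Rt(np.radians(-16)),10,1.5)
p,d=bot.read_camera("side")
x0,y0,x1,y1=(340,100,500,220)
cv2.imwrite(f"pics/side3.png",cv2.resize(p[y0:y1,x0:x1],None,fx=4,fy=4))
E
```

```text
t 4.6 pos [ 0.4597 -0.3427  0.0268] dw mm [ 0.2562  0.1638 -0.7671] rv [-0.0018  0.0022 -0.    ] n 1 F [ 0.5807 -0.0174  0.1138] w 0.699 q [-0.6828  0.3148  2.0041 -0.0028  0.8218 -0.3999]
[-0.002,0.002,-0.000,0.080,0.020,-0.020],
```

View pics/side3.png

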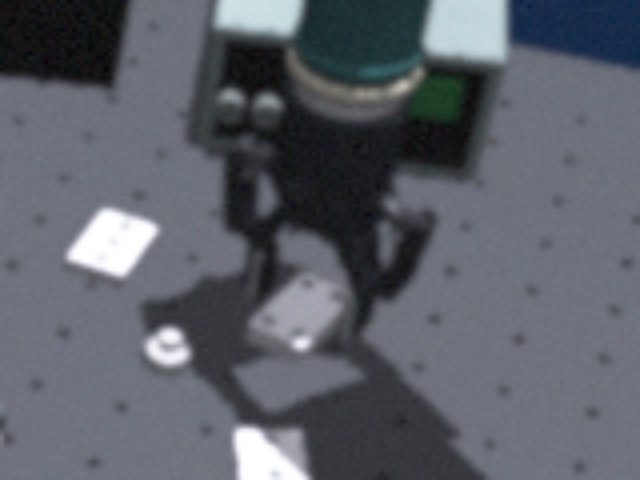

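The fingers straddle the thick plate at crop (300,315). I'll close the gripper.

Emit:
arm_command(series=[[[0, 0, 0, 0, 0, 0, 0.5], [0, 0, 0, 0, 0, 0, 0.4], [0, 0, 0, 0, 0, 0, 0.3], [0, 0, 0, 0, 0, 0, 0.2], [0, 0, 0, 0, 0, 0, 0.2], [0, 0, 0, 0, 0, 0, 0.2]]], newtons=50)

```text
time: 5.25
tool_pos: [0.4608, -0.3432, 0.0282]
tcp_rot: [1.411, 1.059, -1.413]
wrist_force: [-0.6, -0.2, -1.5]
width: 0.45
```

```bash
python3 - <<'E'
from h import *
plan([.46,-.3425,.12],Rt(np.radians(-16)),10,2)
E
```

```text
t 5.25 pos [ 0.4608 -0.3432  0.0282] dw mm [-0.7814  0.6964 91.834 ] rv [-0.0014  0.0031 -0.0024] n 5 F [-0.6288 -0.2173 -1.5204] w 0.45 q [-0.6824  0.3132  2.0029 -0.0027  0.822  -0.3999]
[-0.000,0.001,-0.000,-1.840,-0.010,-0.000],
[-0.000,0.001,-0.000,-1.840,-0.020,-0.000],
[-0.000,0.001,-0.000,-1.840,-0.020,-0.010],
[-0.000,0.001,-0.000,-1.840,-0.020,-0.010],
[-0.000,0.001,-0.000,-1.840,-0.020,-0.010],
```

Emit:
arm_command(series=[[[0, 0, 0, -1, 0, 0, 0.2], [0, 0, 0, -2, 0, 0, 0.2], [0, 0, 0, -2.5, 0, 0, 0.2], [0, 0, 0, -2.5, 0, 0, 0.2], [0, 0, 0, -2, 0, 0, 0.2]]])

```text
time: 5.75
tool_pos: [0.4577, -0.3405, 0.129]
tcp_rot: [1.411, 1.069, -1.417]
wrist_force: [0.2, -0.5, -1.2]
width: 0.45
```

```bash
python3 - <<'E'
from h import *
plan([.65,-.085,.16],Rt(0),12,3.5)
p,d=bot.read_camera("side")
x0,y0,x1,y1=(340,100,500,220)
cv2.imwrite(f"pics/side4.png",cv2.resize(p[y0:y1,x0:x1],None,fx=4,fy=4))
E
```

```text
t 5.75 pos [ 0.4577 -0.3405  0.129 ] dw mm [192.3424 255.4632  30.9913] rv [-0.2807 -0.0016  0.0065] n 10 F [ 0.166  -0.5157 -1.2483] w 0.45 q [-0.6821  0.1811  1.9471 -0.0023  1.0197 -0.4002]
[-0.028,-0.000,0.001,-0.320,1.140,-2.990],
[-0.028,-0.000,0.001,-0.320,1.220,-2.950],
[-0.028,-0.000,0.001,-0.310,1.300,-2.920],
[-0.028,-0.000,0.001,-0.310,1.390,-2.880],
[-0.028,-0.000,0.001,-0.310,1.470,-2.840],
[-0.028,-0.000,0.001,-0.310,1.550,-2.800],
[-0.028,-0.000,0.001,-0.310,1.620,-2.750],
[-0.028,-0.000,0.001,-0.310,1.700,-2.710],
[-0.028,-0.000,0.001,-0.310,1.780,-2.660],
[-0.028,-0.000,0.001,-0.310,1.850,-2.610],
```

View pics/side4.png

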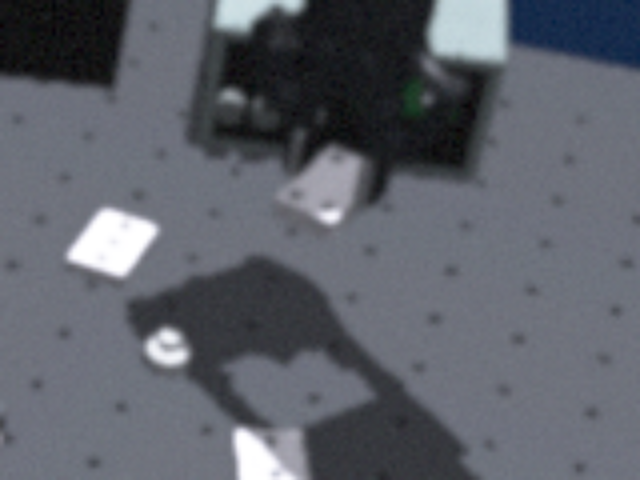

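The plate is lifted and held (crop ~(325,185)).

Emit:
arm_command(series=[[[-0.028, 0, 0, -0.5, 1.1, -3.0, 0.2], [-0.028, 0, 0, -0.5, 1.2, -2.95, 0.2], [-0.028, 0, 0, -0.5, 1.3, -2.9, 0.2], [-0.028, 0, 0, -0.4, 1.4, -2.9, 0.2], [-0.028, 0, 0, -0.4, 1.5, -2.8, 0.2], [-0.028, 0, 0, -0.3, 1.5, -2.8, 0.2], [-0.028, 0, 0, -0.3, 1.6, -2.6, 0.2], [-0.028, 0, 0, 0, 1.6, -2.0, 0.2], [-0.028, 0, 0, 0, 1.0, -1.0, 0.2], [0, 0, 0, 0, 0, 0, 0.2]]])

```text
time: 6.8
tool_pos: [0.6272, -0.1304, 0.1656]
tcp_rot: [1.223, 1.191, -1.224]
wrist_force: [-0.7, -0.6, -0.4]
width: 0.451
```

```bash
python3 - <<'E'
from h import *
plan([.65,-.077,.12],Rt(0),12,2)
E
```

```text
t 6.8 pos [ 0.6272 -0.1304  0.1656] dw mm [ 22.8303  53.3829 -45.5776] rv [-0.0211  0.0057 -0.005 ] n 4 F [-0.7354 -0.5922 -0.4264] w 0.451 q [-0.2416  0.2621  1.7735 -0.0049  1.0998 -0.2183]
[-0.005,0.001,-0.001,1.130,0.540,-1.350],
[-0.005,0.001,-0.001,1.140,0.550,-1.350],
[-0.005,0.001,-0.001,1.140,0.550,-1.340],
[-0.005,0.001,-0.001,1.140,0.560,-1.340],
```

Emit:
arm_command(series=[[[-0.005, 0.001, -0.001, 0.9, 0.55, -1.35, 0.2], [-0.005, 0.001, -0.001, 0.9, 0.55, -1.35, 0.2], [-0.005, 0.001, -0.001, 0.9, 0.55, -1.35, 0.2], [-0.005, 0.001, -0.001, 0.9, 0.55, -1.1, 0.2], [0, 0, 0, 0, 0, 0, 0.2], [0, 0, 0, 0, 0, 0, 0.2]]])

```text
time: 7.4
tool_pos: [0.6483, -0.0773, 0.1233]
tcp_rot: [1.207, 1.211, -1.216]
wrist_force: [0.5, -0.2, -1.2]
width: 0.444
```

```bash
python3 - <<'E'
from h import *
plan([.65,-.077,.085],Rt(0),12,1)
for n in("side","top"):
    p,d=bot.read_camera(n)
    x0,y0,x1,y1=(300,150,460,270) if n=="top" else (230,130,390,250)
    cv2.imwrite(f"pics/{n}5.png",cv2.resize(p[y0:y1,x0:x1],None,fx=4,fy=4))
E
```

```text
t 7.4 pos [ 0.6483 -0.0773  0.1233] dw mm [  1.7089   0.297  -38.3455] rv [-0.0026  0.0016  0.0053] n 4 F [ 0.4587 -0.1636 -1.2355] w 0.444 q [-0.1556  0.3303  1.7698 -0.0028  1.0465 -0.1516]
[-0.001,0.000,0.001,0.960,0.050,-0.010],
[-0.001,0.000,0.001,0.960,0.050,-0.010],
[-0.001,0.000,0.001,0.960,0.050,-0.010],
[-0.001,0.000,0.001,0.960,0.040,-0.010],
```

View pics/side5.png

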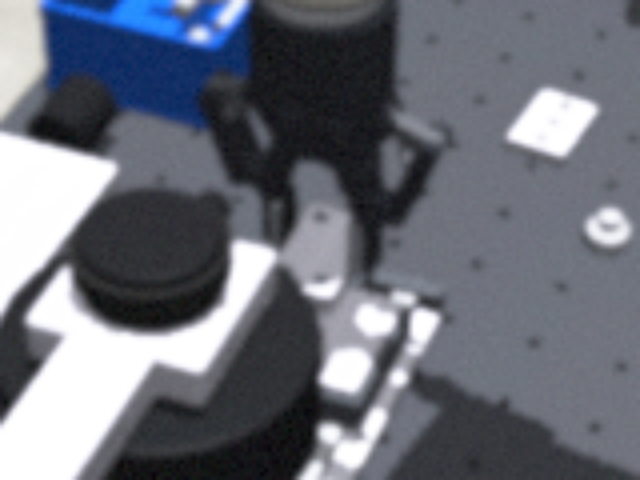

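View pics/top5.png

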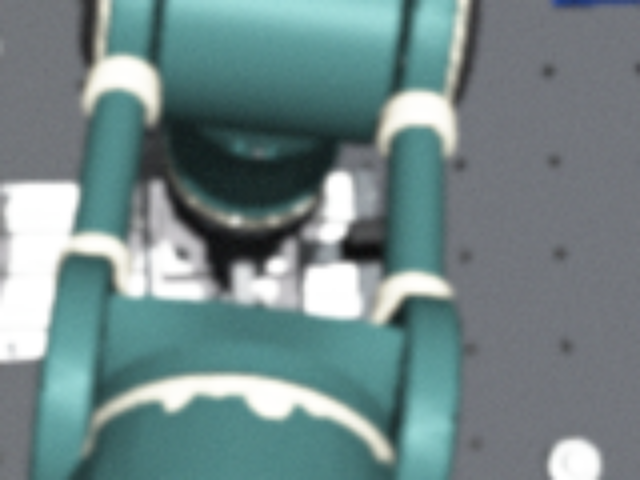

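The plate hangs over the platform, clear of the ring. I'll lower it.

Emit:
arm_command(series=[[[0, 0, 0, 0.9, 0.05, 0, 0.2], [0, 0, 0, 0.9, 0.05, 0, 0.2], [0, 0, 0, 0.9, 0.05, 0, 0.2], [0, 0, 0, 0.5, 0, 0, 0.2], [0, 0, 0, 0, 0, 0, 0.2]]])

```text
time: 8.0
tool_pos: [0.6498, -0.0796, 0.09]
tcp_rot: [1.21, 1.207, -1.217]
wrist_force: [0.6, -0.1, -1.2]
width: 0.449
```

```bash
python3 - <<'E'
from h import *
plan([.65,-.077,.078],Rt(0),12,1)
E
```

```text
t 8.0 pos [ 0.6498 -0.0796  0.09  ] dw mm [  0.1821   2.6282 -11.9933] rv [-0.0056  0.0022  0.0033] n 2 F [ 0.5508 -0.1243 -1.2033] w 0.449 q [-0.1586  0.3675  1.7885 -0.0032  0.9885 -0.1513]
[-0.003,0.001,0.002,0.600,0.010,-0.130],
[-0.003,0.001,0.002,0.600,0.010,-0.130],
```

Emit:
arm_command(series=[[[0, 0, 0, 0.5, 0, -0.13, 0.2], [0, 0, 0, 0.4, 0, -0.13, 0.2], [0, 0, 0, 0.2, 0, 0, 0.2], [0, 0, 0, 0, 0, 0, 0.2]]])

```text
time: 8.4
tool_pos: [0.6498, -0.0769, 0.078]
tcp_rot: [1.21, 1.207, -1.217]
wrist_force: [-0.0, -0.6, -1.6]
width: 0.451
```

```bash
python3 - <<'E'
from h import *
plan([.65,-.077,.078],Rt(0),12,1)
E
```

```text
t 8.4 pos [ 0.6498 -0.0769  0.078 ] dw mm [ 0.1725 -0.1018  0.0372] rv [-0.0057  0.0022  0.0033] n 1 F [-0.0497 -0.5723 -1.5651] w 0.451 q [-0.1545  0.3806  1.7959 -0.0032  0.9681 -0.147 ]
[-0.006,0.002,0.003,-0.000,0.020,0.010],
```

Emit:
arm_command(series=[[[0, 0, 0, 0.15, 0, 0, 0.2], [0, 0, 0, 0.1, 0, 0, 0.2]]])

```text
time: 8.6
tool_pos: [0.6504, -0.0769, 0.0776]
tcp_rot: [1.21, 1.207, -1.216]
wrist_force: [-2.5, 0.2, 4.0]
width: 0.45
```

Contact felt at z≈0.0776, as expected. I'll release and back off.

Emit:
arm_command(series=[[[0, 0, 0, -0.05, 0, 0, 0.5], [0, 0, 0, 0, 0, 0, 0.6], [0, 0, 0, 0, 0, 0, 0.75], [0, 0, 0, 0, 0, 0, 0.75], [0, 0, 0, -1.5, 0, 0, 0.75], [0, 0, 0, -3, 0, 0, 0.75], [0, 0, 0, -3.5, 0, 0, 0.75], [0, 0, 0, -2, 0, 0, 0.75]]])

```text
time: 9.4
tool_pos: [0.6486, -0.0763, 0.1798]
tcp_rot: [1.208, 1.212, -1.22]
wrist_force: [0.9, -0.9, 0.9]
width: 0.753
```

```bash
python3 - <<'E'
from h import *
plan([.4448,-.2045,.12],Rt(np.radians(20.5)),12,3)
for n in("side",):
    p,d=bot.read_camera(n)
    x0,y0,x1,y1=(300,150,460,270) if n=="top" else (230,130,390,250)
    cv2.imwrite(f"pics/{n}6.png",cv2.resize(p[y0:y1,x0:x1],None,fx=4,fy=4))
E
```

```text
t 9.4 pos [ 0.6486 -0.0763  0.1798] dw mm [-203.8114 -128.168   -59.7734] rv [-0.3632 -0.0001  0.0087] n 9 F [ 0.8895 -0.9439  0.9183] w 0.753 q [-0.1539  0.2805  1.7223 -0.003   1.147  -0.1472]
[-0.040,-0.000,0.001,0.690,-2.250,1.440],
[-0.040,-0.000,0.001,0.680,-2.310,1.340],
[-0.040,-0.000,0.001,0.680,-2.360,1.250],
[-0.040,-0.000,0.001,0.680,-2.410,1.150],
[-0.040,-0.000,0.001,0.680,-2.460,1.050],
[-0.040,-0.000,0.001,0.670,-2.500,0.950],
[-0.040,-0.000,0.001,0.670,-2.530,0.850],
[-0.040,-0.000,0.001,0.670,-2.570,0.750],
[-0.040,-0.000,0.001,0.670,-2.600,0.650],
```

View pics/side6.png

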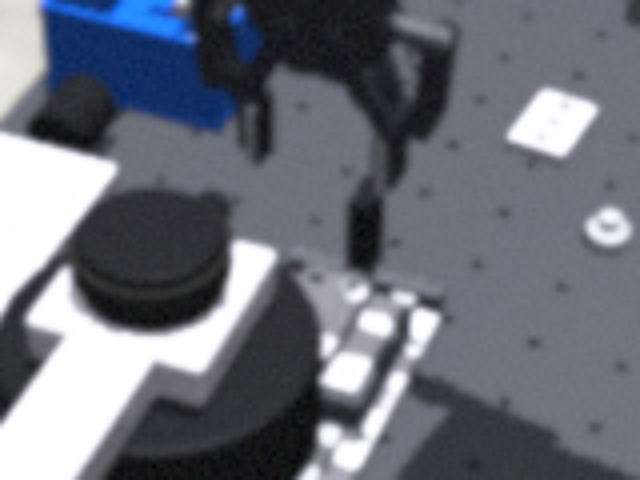

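Emit:
arm_command(series=[[[-0.04, 0, 0, 0, -2.3, 1.4, 0.75], [-0.04, 0, 0, 0.2, -2.3, 1.3, 0.75], [-0.04, 0, 0, 0.6, -2.4, 1.2, 0.75], [-0.04, 0, 0, 0.7, -2.4, 1.1, 0.75], [-0.04, 0, 0, 0.7, -2.4, 1.0, 0.75], [-0.04, 0, 0, 0.7, -2.4, 0.9, 0.75], [-0.04, 0, 0, 0.7, -2.0, 0.8, 0.75], [-0.04, 0, 0, 0.6, -1.8, 0.6, 0.75], [-0.04, 0, 0, 0.5, -1, 0.4, 0.75], [0, 0, 0, 0, 0, 0, 0.7]]])

```text
time: 10.45
tool_pos: [0.4726, -0.1939, 0.145]
tcp_rot: [0.932, 1.347, -0.928]
wrist_force: [0.8, -0.1, -0.5]
width: 0.693
```

```bash
python3 - <<'E'
from h import *
plan([.4448,-.2045,.06],Rt(np.radians(20.5)),12,2)
for n in("side","top"):
    p,d=bot.read_camera(n);np.savez(f"pics/{n}7.npz",p=p,d=d)
    x0,y0,x1,y1=(300,150,460,270) if n=="top" else (270,140,390,230)
    cv2.imwrite(f"pics/{n}7.png",cv2.resize(p[y0:y1,x0:x1],None,fx=5,fy=5,interpolation=cv2.INTER_CUBIC))
E
```

```text
t 10.45 pos [ 0.4726 -0.1939  0.145 ] dw mm [-27.8312 -10.5916 -84.9675] rv [ 0.0134  0.0107 -0.0103] n 5 F [ 0.7985 -0.0992 -0.4749] w 0.693 q [-0.4381  0.0406  2.0711 -0.0001  1.015  -0.8092]
[0.003,0.002,-0.002,1.690,-0.610,-0.020],
[0.003,0.002,-0.002,1.690,-0.610,-0.020],
[0.003,0.002,-0.002,1.700,-0.610,-0.010],
[0.003,0.002,-0.002,1.700,-0.600,-0.010],
[0.003,0.002,-0.002,1.700,-0.600,-0.000],
```

View pics/side7.png

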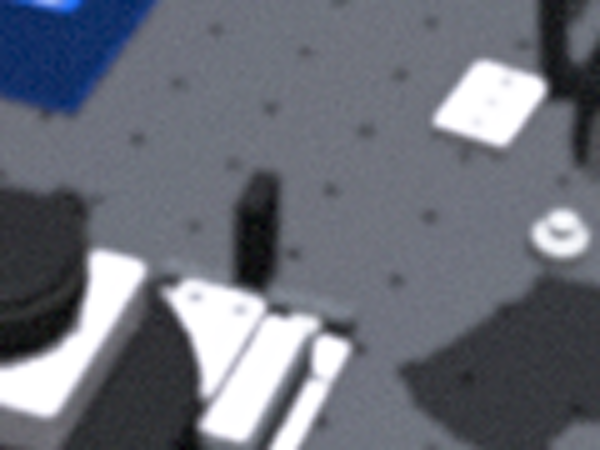

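View pics/top7.png

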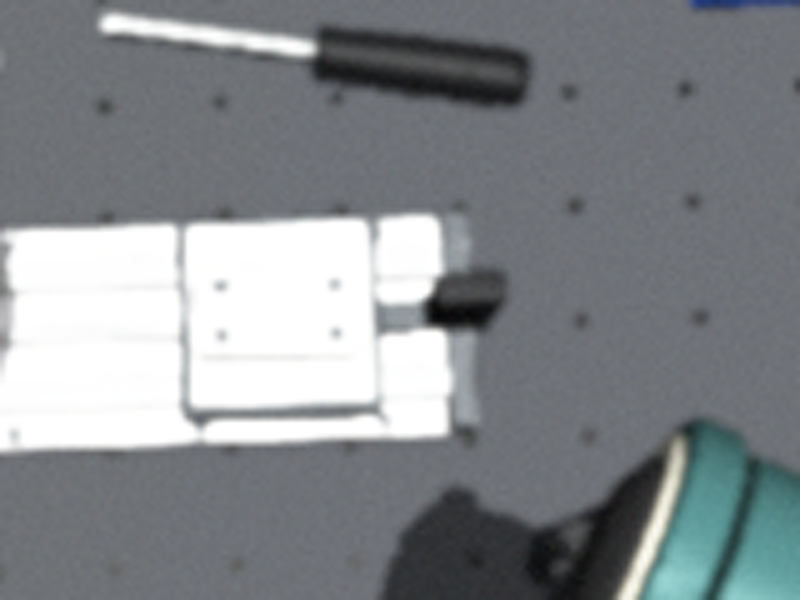

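The thick plate's four holes show at crop (221..335, 286..335), so it sits flat on the platform. I'll check its position by ray.

```bash
python3 - <<'E'
from h import *
print(plane("top",[(278/5+299.6,310/5+149.6)],.065))
d=np.load("pics/top7.npz")["d"]
q=np.array([(x,y) for y in range(206,217) for x in range(346,366)]);Q=bydepth("top",q,[d[y,x] for x,y in q]);print(np.median(Q,0))
E
```

```text
[[ 0.6499 -0.075   0.065 ]]
[ 0.6513 -0.0758  0.064 ]
```

Emit:
arm_command(series=[[[0.003, 0.002, -0.002, 1.7, -0.6, 0, 0.7], [0.003, 0.002, -0.002, 1.7, -0.6, 0, 0.7], [0.003, 0.002, -0.002, 1.7, -0.6, 0, 0.7], [0.003, 0.002, -0.002, 1.2, -0.5, 0, 0.7], [0, 0, 0, 0.7, -0.1, 0, 0.7], [0, 0, 0, 0, 0, 0, 0.7]]])

```text
time: 11.15
tool_pos: [0.46, -0.2024, 0.0783]
tcp_rot: [0.943, 1.341, -0.936]
wrist_force: [-1.1, -0.2, 0.0]
width: 0.7
```

```bash
python3 - <<'E'
from h import *
plan([.4448,-.2045,.023],Rt(np.radians(20.5)),12,1)
E
```

```text
t 11.15 pos [ 0.46   -0.2024  0.0783] dw mm [-15.1834  -2.1027 -55.3041] rv [-0.      0.0105 -0.0127] n 6 F [-1.0736 -0.2134  0.0124] w 0.7 q [-0.4655  0.1112  2.1386  0.0028  0.8754 -0.825 ]
[-0.000,0.002,-0.002,0.920,-0.260,-0.070],
[-0.000,0.002,-0.002,0.920,-0.260,-0.060],
[-0.000,0.002,-0.002,0.920,-0.260,-0.060],
[-0.000,0.002,-0.002,0.920,-0.260,-0.060],
[-0.000,0.002,-0.002,0.920,-0.250,-0.060],
[-0.000,0.002,-0.002,0.920,-0.250,-0.060],
```

Emit:
arm_command(series=[[[0, 0.002, -0.002, 0.9, -0.3, -0.06, 0.7], [0, 0.002, -0.002, 0.9, -0.3, -0.06, 0.65], [0, 0.002, -0.002, 0.9, -0.3, -0.06, 0.6], [0, 0.002, -0.002, 0.9, -0.3, -0.06, 0.6], [0, 0.002, -0.002, 0.5, -0.2, -0.06, 0.6], [0, 0, 0, 0, 0, 0, 0.6], [0, 0, 0, 0, 0, 0, 0.6]]])

```text
time: 11.85
tool_pos: [0.4469, -0.2052, 0.035]
tcp_rot: [0.943, 1.354, -0.939]
wrist_force: [0.2, -0.2, 0.2]
width: 0.602
```

```bash
python3 - <<'E'
from h import *
plan([.4448,-.2045,.023],Rt(np.radians(20.5)),12,.6)
p,d=bot.read_camera("side")
x0,y0,x1,y1=(340,120,500,240)
cv2.imwrite(f"pics/side8.png",cv2.resize(p[y0:y1,x0:x1],None,fx=4,fy=4))
E
```

```text
t 11.85 pos [ 0.4469 -0.2052  0.035 ] dw mm [ -2.1373   0.6908 -12.0002] rv [ 0.0001  0.0015 -0.0038] n 3 F [ 0.1963 -0.2035  0.1667] w 0.602 q [-0.4823  0.1672  2.1756  0.0026  0.7951 -0.8419]
[0.000,0.001,-0.001,0.400,-0.060,-0.050],
[0.000,0.001,-0.001,0.400,-0.060,-0.050],
[0.000,0.001,-0.001,0.400,-0.060,-0.050],
```

View pics/side8.png

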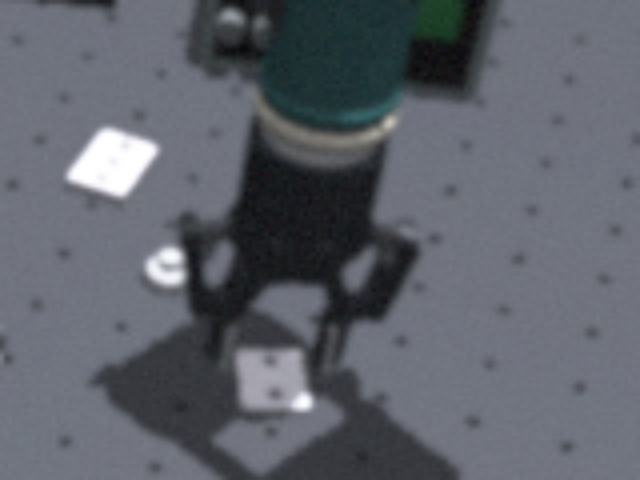

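Both fingers straddle the thin plate (crop ~(272,380)). I'll go down to z≈0.024, watching the force.

Emit:
arm_command(series=[[[0, 0, 0, 0.4, -0.06, -0.05, 0.6], [0, 0, 0, 0.4, -0.06, -0.05, 0.55], [0, 0, 0, 0.25, -0.06, 0, 0.55], [0, 0, 0, 0, 0, 0, 0.55]]])

```text
time: 12.3
tool_pos: [0.4458, -0.2053, 0.0247]
tcp_rot: [0.943, 1.352, -0.939]
wrist_force: [0.3, 0.8, 1.0]
width: 0.55
```

```bash
python3 - <<'E'
from h import *
plan([.4448,-.2045,.023],Rt(np.radians(20.5)),12,.6)
E
```

```text
t 12.3 pos [ 0.4458 -0.2053  0.0247] dw mm [-1.0329  0.7782 -1.7364] rv [ 0.0002  0.0033 -0.0055] n 1 F [0.2853 0.843  0.9666] w 0.55 q [-0.4835  0.1815  2.1837  0.0027  0.7702 -0.8435]
[0.000,0.003,-0.005,0.170,-0.070,-0.110],
```

Emit:
arm_command(series=[[[0, 0.002, -0.003, 0.15, -0.08, -0.1, 0.55], [0, 0, 0, 0, 0, 0, 0.55]]])

```text
time: 12.5
tool_pos: [0.4447, -0.2045, 0.0231]
tcp_rot: [0.942, 1.355, -0.94]
wrist_force: [0.9, -0.8, 0.0]
width: 0.55
```

Emit:
arm_command(series=[[[0, 0, 0, 0, 0, 0, 0.48], [0, 0, 0, 0, 0, 0, 0.4], [0, 0, 0, 0, 0, 0, 0.3], [0, 0, 0, 0, 0, 0, 0.2], [0, 0, 0, 0, 0, 0, 0.2]]])

```text
time: 13.0
tool_pos: [0.4452, -0.2048, 0.0237]
tcp_rot: [0.942, 1.354, -0.94]
wrist_force: [0.9, -0.6, -0.2]
width: 0.44
```

```bash
python3 - <<'E'
from h import *
plan([.4448,-.2045,.12],Rt(np.radians(20.5)),12,2)
E
```

```text
t 13.0 pos [ 0.4452 -0.2048  0.0237] dw mm [-0.3557  0.2734 96.3254] rv [ 0.0003  0.0019 -0.0029] n 5 F [ 0.9383 -0.5772 -0.1554] w 0.44 q [-0.4826  0.1835  2.184   0.0013  0.7707 -0.8416]
[0.000,0.000,-0.001,-1.930,0.000,-0.000],
[0.000,0.000,-0.001,-1.930,-0.000,-0.000],
[0.000,0.000,-0.001,-1.930,-0.000,-0.010],
[0.000,0.000,-0.001,-1.930,-0.000,-0.010],
[0.000,0.000,-0.001,-1.930,-0.000,-0.010],
```

Emit:
arm_command(series=[[[0, 0, 0, -0.7, 0, 0, 0.2], [0, 0, 0, -1.5, 0, 0, 0.2], [0, 0, 0, -2.5, 0, 0, 0.2], [0, 0, 0, -3, 0, 0, 0.2], [0, 0, 0, -3, 0, 0, 0.2], [0, 0, 0, -2, 0, 0, 0.2]]])

```text
time: 13.6
tool_pos: [0.4411, -0.2028, 0.1522]
tcp_rot: [0.943, 1.365, -0.942]
wrist_force: [0.4, 0.2, -0.8]
width: 0.442
```

```bash
python3 - <<'E'
from h import *
plan([.65,-.09,.16],Rt(0),12,2.7)
p,d=bot.read_camera("side")
x0,y0,x1,y1=(340,120,500,240)
cv2.imwrite(f"pics/side9.png",cv2.resize(p[y0:y1,x0:x1],None,fx=4,fy=4))
E
```

```text
t 13.6 pos [ 0.4411 -0.2028  0.1522] dw mm [208.8695 112.7847   7.756 ] rv [ 0.3581 -0.0051  0.005 ] n 9 F [ 0.3667  0.1574 -0.8442] w 0.442 q [-0.4828 -0.0031  2.1007  0.0011  1.0511 -0.8414]
[0.040,-0.001,0.001,-0.090,2.610,-0.360],
[0.040,-0.001,0.001,-0.090,2.600,-0.460],
[0.040,-0.001,0.001,-0.090,2.580,-0.570],
[0.040,-0.001,0.001,-0.090,2.550,-0.670],
[0.040,-0.001,0.001,-0.090,2.520,-0.770],
[0.040,-0.001,0.001,-0.090,2.490,-0.870],
[0.040,-0.001,0.001,-0.090,2.450,-0.970],
[0.040,-0.001,0.001,-0.090,2.410,-1.060],
[0.040,-0.001,0.001,-0.090,2.370,-1.160],
```

View pics/side9.png

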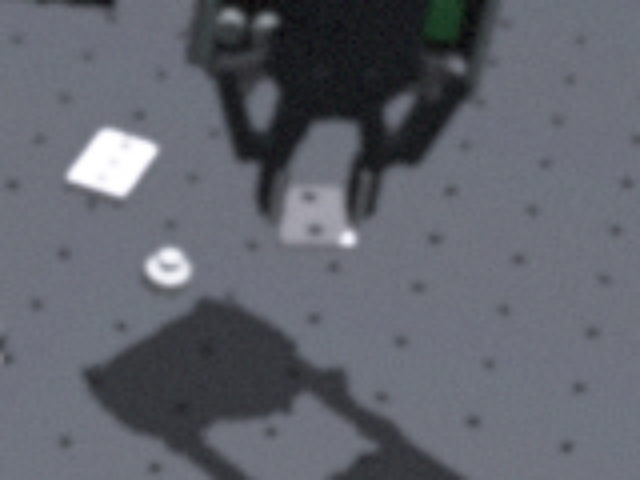

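The thin plate is held level at crop (315,215).

Emit:
arm_command(series=[[[0.04, 0, 0, -0.2, 2.6, -0.4, 0.2], [0.04, 0, 0, -0.2, 2.6, -0.5, 0.2], [0.04, 0, 0, -0.2, 2.6, -0.6, 0.2], [0.04, 0, 0, -0.2, 2.6, -0.7, 0.2], [0.04, 0, 0, -0.1, 2.5, -0.8, 0.2], [0.04, 0, 0, -0.1, 2.5, -0.9, 0.2], [0.04, 0, 0, -0.1, 2.4, -1.0, 0.2], [0.04, 0, 0, 0, 2.0, -0.9, 0.2], [0.04, 0, 0, 0, 1.2, -0.5, 0.2], [0, 0, 0, 0, 0, 0, 0.2]]])

```text
time: 14.65
tool_pos: [0.6432, -0.095, 0.1667]
tcp_rot: [1.223, 1.199, -1.222]
wrist_force: [0.2, 0.6, 0.2]
width: 0.436
```

```bash
python3 - <<'E'
from h import *
plan([.65,-.076,.115],Rt(0),12,1.8)
E
```

```text
t 14.65 pos [ 0.6432 -0.095   0.1667] dw mm [  6.8487  19.0292 -51.6939] rv [-0.0184  0.0002 -0.0011] n 4 F [0.161  0.6417 0.1931] w 0.436 q [-0.185   0.2809  1.7474 -0.      1.1122 -0.1666]
[-0.005,0.000,-0.000,1.290,0.160,-0.480],
[-0.005,0.000,-0.000,1.290,0.160,-0.480],
[-0.005,0.000,-0.000,1.290,0.170,-0.480],
[-0.005,0.000,-0.000,1.290,0.170,-0.480],
```

Emit:
arm_command(series=[[[-0.005, 0, 0, 1.2, 0.17, -0.48, 0.2], [-0.005, 0, 0, 1.2, 0.17, -0.48, 0.2], [-0.005, 0, 0, 1.2, 0.17, -0.48, 0.2], [-0.005, 0, 0, 0.9, 0.15, -0.4, 0.2], [0, 0, 0, 0, 0, 0, 0.2], [0, 0, 0, 0, 0, 0, 0.2]]])

```text
time: 15.25
tool_pos: [0.6455, -0.0759, 0.1142]
tcp_rot: [1.203, 1.217, -1.21]
wrist_force: [-0.4, -0.1, -1.6]
width: 0.442
```

```bash
python3 - <<'E'
from h import *
plan([.65,-.0755,.091],Rt(0),12,.8)
E
```

```text
t 15.25 pos [ 0.6455 -0.0759  0.1142] dw mm [  4.4786   0.3597 -23.2292] rv [ 0.005  -0.0004  0.0064] n 3 F [-0.4161 -0.1046 -1.5585] w 0.442 q [-0.155   0.3353  1.7818 -0.0007  1.0308 -0.1597]
[0.002,-0.000,0.002,0.770,0.150,-0.010],
[0.002,-0.000,0.002,0.770,0.150,-0.010],
[0.002,-0.000,0.002,0.770,0.150,-0.010],
```

Emit:
arm_command(series=[[[0, 0, 0.002, 0.75, 0.15, 0, 0.2], [0, 0, 0.002, 0.7, 0.15, 0, 0.2], [0, 0, 0.002, 0.5, 0.15, 0, 0.2], [0, 0, 0, 0, 0, 0, 0.2], [0, 0, 0, 0, 0, 0, 0.2]]])

```text
time: 15.75
tool_pos: [0.651, -0.0767, 0.0942]
tcp_rot: [1.207, 1.209, -1.204]
wrist_force: [0.1, -0.3, 0.4]
width: 0.437
```

```bash
python3 - <<'E'
from h import *
plan([.65,-.0755,.089],Rt(0),12,.8)
p,d=bot.read_camera("side")
x0,y0,x1,y1=(260,130,380,220)
cv2.imwrite(f"pics/side10.png",cv2.resize(p[y0:y1,x0:x1],None,fx=5,fy=5))
E
```

```text
t 15.75 pos [ 0.651  -0.0767  0.0942] dw mm [-1.0128  1.1625 -5.1563] rv [ 0.0044  0.0001 -0.0022] n 1 F [ 0.1022 -0.3079  0.3934] w 0.437 q [-0.1553  0.3615  1.788   0.0002  0.9898 -0.1598]
[0.004,0.000,-0.002,0.520,-0.100,-0.120],
```

View pics/side10.png

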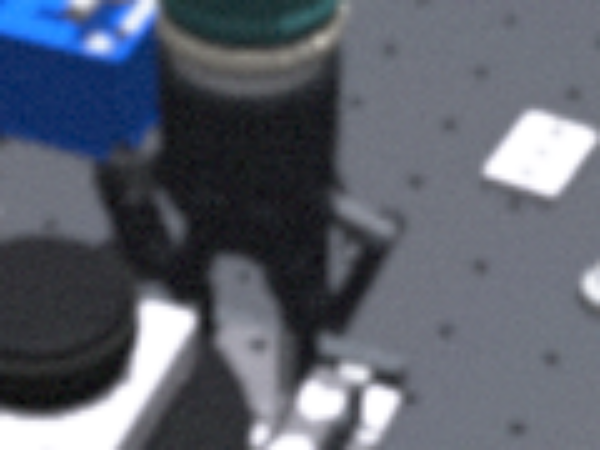

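Emit:
arm_command(series=[[[0.004, 0, 0, 0.3, -0.05, -0.1, 0.2], [0, 0, 0, 0.2, 0, 0, 0.2], [0, 0, 0, 0, 0, 0, 0.2]]])

```text
time: 16.1
tool_pos: [0.6509, -0.0757, 0.0896]
tcp_rot: [1.211, 1.206, -1.207]
wrist_force: [-0.3, -0.3, -0.9]
width: 0.44
```

Emit:
arm_command(series=[[[0, 0, 0, 0.1, 0, 0, 0.2], [0, 0, 0, 0.05, 0, 0, 0.2]]])

```text
time: 16.3
tool_pos: [0.6511, -0.0757, 0.0887]
tcp_rot: [1.211, 1.206, -1.206]
wrist_force: [-1.3, -0.5, 3.9]
width: 0.441
```

Emit:
arm_command(series=[[[0, 0, 0, 0, 0, 0, 0.5], [0, 0, 0, 0, 0, 0, 0.6], [0, 0, 0, 0, 0, 0, 0.7], [0, 0, 0, 0, 0, 0, 0.75], [0, 0, 0, -1, 0, 0, 0.75], [0, 0, 0, -2, 0, -1, 0.75], [0, 0, 0, -3, 0, 0, 0.75], [0, 0, 0, -3, 0, 1.5, 0.75], [0, 0, 0, -1, 0, 2, 0.75]]])

```text
time: 17.2
tool_pos: [0.6491, -0.0985, 0.1912]
tcp_rot: [1.207, 1.212, -1.207]
wrist_force: [0.9, -0.0, -0.1]
width: 0.749
```

```bash
python3 - <<'E'
from h import *
plan([.651,-.24,.20],Rt(0,np.radians(42)),12,3)
E
```

```text
t 17.2 pos [ 0.6491 -0.0985  0.1912] dw mm [   1.864  -141.5125    8.7851] rv [0.0024 0.732  0.0023] n 6 F [ 0.8956 -0.0328 -0.124 ] w 0.749 q [-0.1889  0.2734  1.7092  0.0009  1.1605 -0.1923]
[0.000,0.122,0.000,-0.150,0.020,2.360],
[0.000,0.122,0.000,-0.430,0.020,2.320],
[0.000,0.122,0.000,-0.710,0.030,2.250],
[0.000,0.122,0.000,-0.980,0.030,2.150],
[0.000,0.122,0.000,-1.240,0.030,2.010],
[0.000,0.122,0.000,-1.470,0.030,1.850],
```

Emit:
arm_command(series=[[[0, 0.122, 0, -0.2, 0, 2.4, 0.75], [0, 0.122, 0, -0.4, 0, 2.3, 0.75], [0, 0.122, 0, -0.7, 0, 2.2, 0.75], [0, 0.122, 0, -1, 0, 2.1, 0.75], [0, 0.122, 0, -1, 0, 1.8, 0.75], [0, 0.122, 0, -1, 0, 1.2, 0.6], [0, 0, 0, 0, 0, 0, 0.6]]])

```text
time: 17.9
tool_pos: [0.655, -0.2351, 0.2128]
tcp_rot: [1.733, 1.73, -0.726]
wrist_force: [0.4, 0.6, -1.9]
width: 0.6
```

```bash
python3 - <<'E'
from h import *
plan([.65,-.224,.149],Rt(0,np.radians(42)),12,3)
for n in("side","top"):
    p,d=bot.read_camera(n);np.savez(f"pics/{n}11.npz",p=p,d=d)
    x0,y0,x1,y1=(300,150,460,270) if n=="top" else (270,120,390,210)
    cv2.imwrite(f"pics/{n}11.png",cv2.resize(p[y0:y1,x0:x1],None,fx=5,fy=5,interpolation=cv2.INTER_CUBIC))
E
```

```text
t 17.9 pos [ 0.655  -0.2351  0.2128] dw mm [ -5.0166  11.0596 -63.7902] rv [ 0.0219 -0.0207 -0.0111] n 3 F [ 0.3781  0.6261 -1.871 ] w 0.6 q [-0.644   0.5762  1.4121  0.5887  1.6429 -0.769 ]
[0.007,-0.007,-0.004,1.800,-0.210,1.180],
[0.007,-0.007,-0.004,1.810,-0.200,1.170],
[0.007,-0.007,-0.004,1.820,-0.180,1.160],
```

View pics/side11.png

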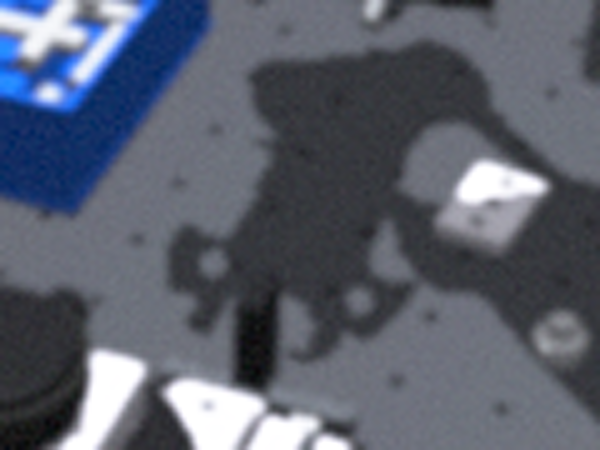

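View pics/top11.png

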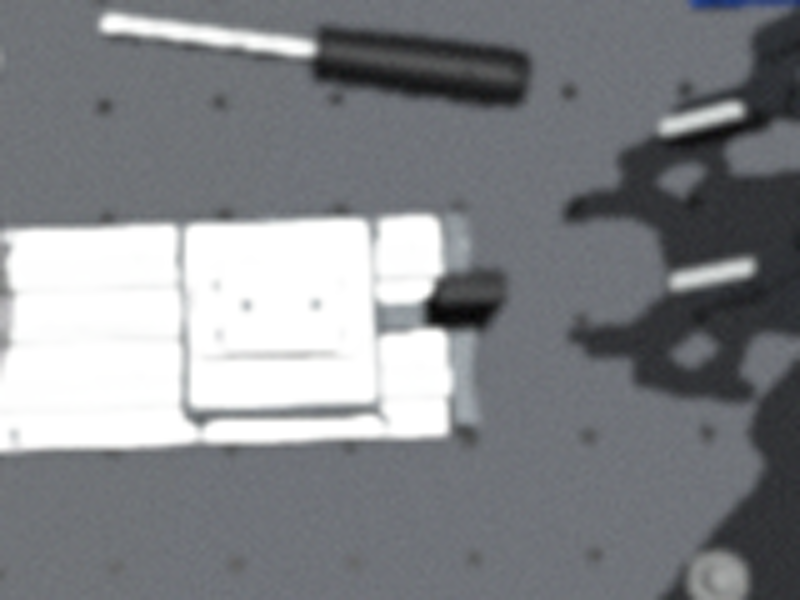

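The thin plate's two holes at crop (246,306) and (316,305) sit over the thick plate's, so the stack is flat and centred. The carriage hasn't moved. I'll check the numbers.

```bash
python3 - <<'E'
from h import *
print(plane("top",[(281/5+299.6,305.5/5+149.6)],.071))
d=np.load("pics/top11.npz")["d"]
q=np.array([(x,y) for y in range(207,216) for x in range(348,364)]);Q=bydepth("top",q,[d[y,x] for x,y in q]);print(np.median(Q,0))
E
```

```text
[[ 0.6506 -0.076   0.071 ]]
[ 0.6501 -0.0755  0.07  ]
```

Emit:
arm_command(series=[[[0.007, -0.007, -0.004, 1.7, -0.2, 1.15, 0.6], [0.007, -0.007, -0.004, 1.7, -0.2, 1.15, 0.6], [0.007, -0.007, -0.004, 1.6, -0.2, 1.0, 0.6], [0, 0, 0, 0, 0, 0, 0.6], [0, 0, 0, 0, 0, 0, 0.6]]])

```text
time: 18.5
tool_pos: [0.6544, -0.2163, 0.1631]
tcp_rot: [1.704, 1.717, -0.761]
wrist_force: [0.5, -0.5, 1.6]
width: 0.597
```

```bash
python3 - <<'E'
from h import *
plan([.65,-.186,.107],Rt(0,np.radians(42)),12,1.8)
plan([.65,-.159,.077],Rt(0,np.radians(42)),12,1.8)
E
```

```text
t 18.5 pos [ 0.6544 -0.2163  0.1631] dw mm [ -4.4273  30.3453 -56.0613] rv [ 0.0181  0.0146 -0.0009] n 4 F [ 0.5142 -0.5165  1.6357] w 0.597 q [-0.6141  0.5894  1.4742  0.5689  1.5479 -0.7848]
[0.005,0.004,-0.000,1.550,-0.120,0.350],
[0.005,0.004,-0.000,1.550,-0.120,0.360],
[0.005,0.004,-0.000,1.550,-0.110,0.360],
[0.005,0.004,-0.000,1.550,-0.110,0.370],
t 18.5 pos [ 0.6544 -0.2163  0.1631] dw mm [ -4.4273  57.3453 -86.0613] rv [ 0.0181  0.0146 -0.0009] n 6 F [ 0.5142 -0.5165  1.6357] w 0.597 q [-0.6141  0.5894  1.4742  0.5689  1.5479 -0.7848]
[0.003,0.002,-0.000,1.710,-0.080,0.220],
[0.003,0.002,-0.000,1.710,-0.080,0.230],
[0.003,0.002,-0.000,1.710,-0.080,0.230],
[0.003,0.002,-0.000,1.710,-0.080,0.240],
[0.003,0.002,-0.000,1.710,-0.080,0.240],
[0.003,0.002,-0.000,1.710,-0.070,0.250],
```

Emit:
arm_command(series=[[[0.005, 0.004, 0, 1.5, -0.12, 0.35, 0.6], [0.005, 0.004, 0, 1.5, -0.12, 0.35, 0.6], [0.005, 0.004, 0, 1.2, -0.12, 0.35, 0.6], [0, 0, 0, 0.8, -0.1, 0.2, 0.6], [0, 0, 0, 0, 0, 0, 0.6]]])

```text
time: 19.0
tool_pos: [0.6507, -0.1897, 0.1158]
tcp_rot: [1.721, 1.721, -0.765]
wrist_force: [-0.0, 0.3, -0.1]
width: 0.6
```

```bash
python3 - <<'E'
from h import *
plan([.65,-.159,.077],Rt(0,np.radians(42)),12,1.2)
for n in("side","top"):
    p,d=bot.read_camera(n)
    x0,y0,x1,y1=(340,150,460,240) if n=="top" else (270,120,390,210)
    cv2.imwrite(f"pics/{n}12.png",cv2.resize(p[y0:y1,x0:x1],None,fx=5,fy=5,interpolation=cv2.INTER_CUBIC))
E
```

```text
t 19.0 pos [ 0.6507 -0.1897  0.1158] dw mm [ -0.6682  30.7472 -38.8305] rv [ 0.005   0.0037 -0.0021] n 5 F [-0.0266  0.2656 -0.051 ] w 0.6 q [-0.5917  0.6118  1.5406  0.5909  1.4701 -0.8049]
[0.001,0.001,-0.000,0.990,-0.020,0.060],
[0.001,0.001,-0.000,0.990,-0.020,0.060],
[0.001,0.001,-0.000,0.990,-0.010,0.060],
[0.001,0.001,-0.000,0.990,-0.010,0.060],
[0.001,0.001,-0.000,0.990,-0.010,0.060],
```

View pics/side12.png

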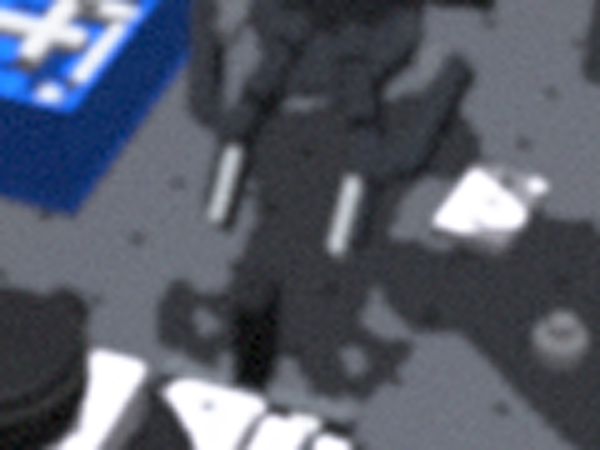

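View pics/top12.png

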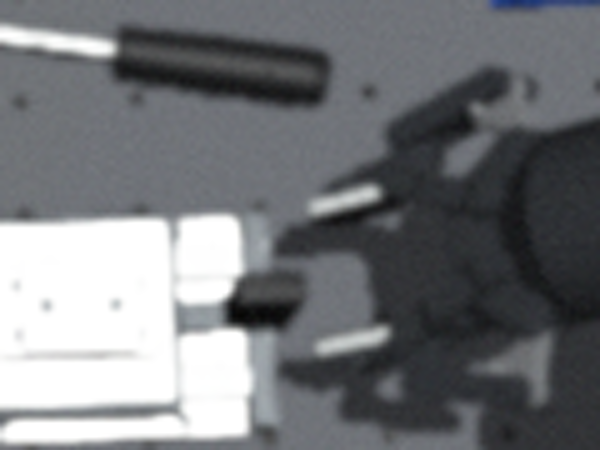

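The jaws straddle the tab in both views. I'll move in along the tool axis.

Emit:
arm_command(series=[[[0.001, 0.001, 0, 1, 0, 0.06, 0.6], [0.001, 0.001, 0, 1, 0, 0.06, 0.6], [0, 0, 0, 1, 0, 0.06, 0.6], [0, 0, 0, 1, 0, 0.06, 0.6], [0, 0, 0, 0.5, 0, 0, 0.6], [0, 0, 0, 0, 0, 0, 0.6]]])

```text
time: 19.7
tool_pos: [0.6524, -0.1608, 0.0798]
tcp_rot: [1.724, 1.718, -0.764]
wrist_force: [0.6, 0.2, -0.7]
width: 0.601
```

```bash
python3 - <<'E'
from h import *
plan([.65,-.159,.077],Rt(0,np.radians(42)),12,1.2)
E
```

```text
t 19.7 pos [ 0.6524 -0.1608  0.0798] dw mm [-2.4072  1.8268 -2.8482] rv [ 0.0045  0.0036 -0.0056] n 1 F [ 0.566   0.2339 -0.6908] w 0.601 q [-0.5593  0.6296  1.5895  0.6144  1.3979 -0.8207]
[0.004,0.004,-0.006,0.330,-0.240,0.050],
```

Emit:
arm_command(series=[[[0.004, 0.003, -0.005, 0.3, -0.2, 0, 0.6], [0, 0, 0, 0, 0, 0, 0.4], [0, 0, 0, 0, 0, 0, 0.2], [0, 0, 0, 0, 0, 0, 0], [0, 0, 0, 0, 0, 0, 0], [0, 0, 0, 0, 0, 0, 0], [0, 0, 0, 0, 0, 0, 0]]], newtons=40)

```text
time: 20.4
tool_pos: [0.6527, -0.1592, 0.0779]
tcp_rot: [1.725, 1.72, -0.766]
wrist_force: [1.4, 1.3, -1.1]
width: 0.155
```

```bash
python3 - <<'E'
from h import *
plan([.6495,.033,.077],Rt(0,np.radians(42)),12,1.2)
E
```

```text
t 20.4 pos [ 0.6527 -0.1592  0.0779] dw mm [ -3.1813 192.2006  -0.8639] rv [ 0.002   0.0026 -0.0039] n 17 F [ 1.3811  1.3117 -1.1283] w 0.155 q [-0.5572  0.6322  1.5899  0.6151  1.3963 -0.8186]
[0.000,0.000,-0.000,0.760,-0.020,-0.840],
[0.000,0.000,-0.000,0.760,-0.020,-0.840],
[0.000,0.000,-0.000,0.760,-0.020,-0.840],
[0.000,0.000,-0.000,0.760,-0.020,-0.840],
[0.000,0.000,-0.000,0.760,-0.020,-0.840],
[0.000,0.000,-0.000,0.760,-0.020,-0.840],
[0.000,0.000,-0.000,0.760,-0.020,-0.840],
[0.000,0.000,-0.000,0.760,-0.020,-0.840],
[0.000,0.000,-0.000,0.760,-0.020,-0.840],
[0.000,0.000,-0.000,0.760,-0.020,-0.840],
[0.000,0.000,-0.000,0.760,-0.020,-0.840],
[0.000,0.000,-0.000,0.760,-0.020,-0.840],
```

Emit:
arm_command(series=[[[0, 0, 0, 0.2, 0, -0.22, 0], [0, 0, 0, 0.4, 0, -0.44, 0], [0, 0, 0, 0.6, 0, -0.67, 0], [0, 0, 0, 0.67, 0, -0.74, 0], [0, 0, 0, 0.67, 0, -0.74, 0], [0, 0, 0, 0.67, 0, -0.74, 0], [0, 0, 0, 0.4, 0, -0.44, 0], [0, 0, 0, 0.2, 0, -0.22, 0], [0, 0, 0, 0, 0, 0, 0]]])

```text
time: 21.3
tool_pos: [0.6523, -0.0986, 0.0778]
tcp_rot: [1.723, 1.718, -0.768]
wrist_force: [2.0, -3.1, -0.4]
width: 0.157
```

```bash
python3 - <<'E'
from h import *
plan([.652,.033,.0779],Rt(0,np.radians(42)),1,1)
for n in("side","top"):
    p,d=bot.read_camera(n)
    x0,y0,x1,y1=(240,150,440,270) if n=="top" else (220,130,380,250)
    cv2.imwrite(f"pics/{n}13.png",cv2.resize(p[y0:y1,x0:x1],None,fx=4,fy=4,interpolation=cv2.INTER_CUBIC))
E
```

```text
t 21.3 pos [ 0.6523 -0.0986  0.0778] dw mm [ -0.2559 131.564    0.0583] rv [ 0.0024  0.0054 -0.0039] n 14 F [ 2.0196 -3.1144 -0.4198] w 0.157 q [-0.4854  0.5868  1.6641  0.6517  1.3377 -0.7894]
[0.000,0.000,-0.000,0.620,-0.000,-0.700],
```

View pics/side13.png

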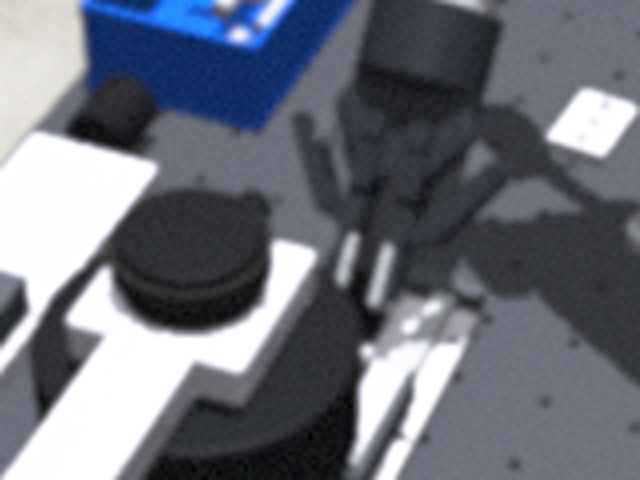

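View pics/top13.png

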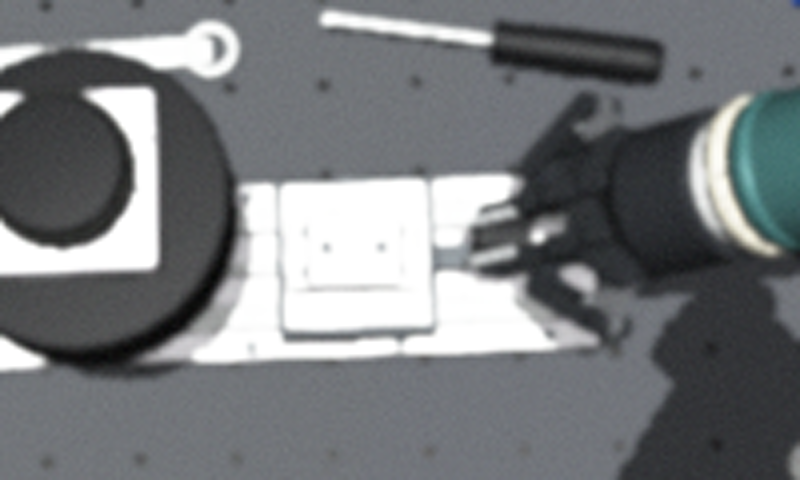

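```bash
python3 - <<'E'
from h import *
print(plane("top",[(240+353.5/4-.4,150+247/4-.4)],.071))
u=np.array([(282,183),(432,180),(434,330),(284,330)])/4+[239.6,149.6]
print(plane("top",u,.05).mean(0))
E
```

```text
[[ 0.651  -0.0154  0.071 ]]
[ 0.6508 -0.0176  0.05  ]
```

Emit:
arm_command(series=[[[0, 0, 0, 0.3, 0, -0.33, 0], [0, 0, 0, 0.5, 0, -0.55, 0], [0, 0, 0, 0.67, 0, -0.74, 0], [0, 0, 0, 0.67, 0, -0.74, 0], [0, 0, 0, 0.67, 0, -0.74, 0], [0, 0, 0, 0.67, 0, -0.74, 0], [0, 0, 0, 0.5, 0, -0.55, 0], [0, 0, 0, 0.4, 0, -0.44, 0], [0, 0, 0, 0.2, 0, -0.22, 0], [0, 0, 0, 0, 0, 0, 0]]])

```text
time: 22.4
tool_pos: [0.6518, -0.0249, 0.0778]
tcp_rot: [1.723, 1.719, -0.768]
wrist_force: [-0.6, -3.3, 0.2]
width: 0.159
```

```bash
python3 - <<'E'
from h import *
plan([.652,.033,.0779],Rt(0,np.radians(42)),1,1)
for n in("side","top"):
    p,d=bot.read_camera(n)
    x0,y0,x1,y1=(240,150,440,270) if n=="top" else (220,130,380,250)
    cv2.imwrite(f"pics/{n}14.png",cv2.resize(p[y0:y1,x0:x1],None,fx=4,fy=4,interpolation=cv2.INTER_CUBIC))
E
```

```text
t 22.4 pos [ 0.6518 -0.0249  0.0778] dw mm [ 0.1999 57.8788  0.0599] rv [ 0.0023  0.0045 -0.0034] n 6 F [-0.574  -3.3456  0.1583] w 0.159 q [-0.3916  0.5429  1.736   0.7015  1.2717 -0.7493]
[0.000,0.001,-0.001,0.640,0.000,-0.720],
```

View pics/side14.png

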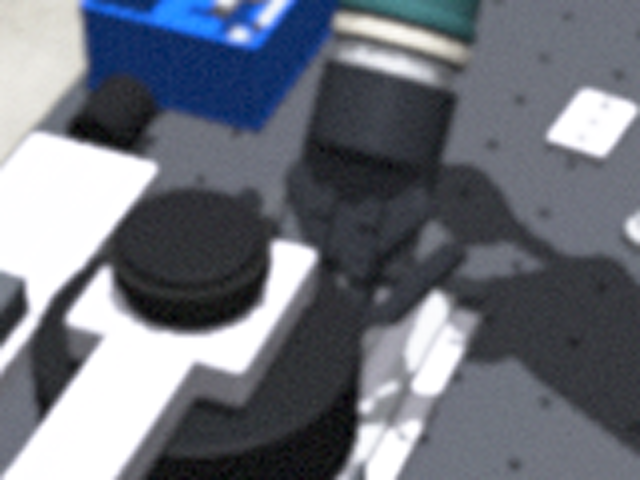

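View pics/top14.png

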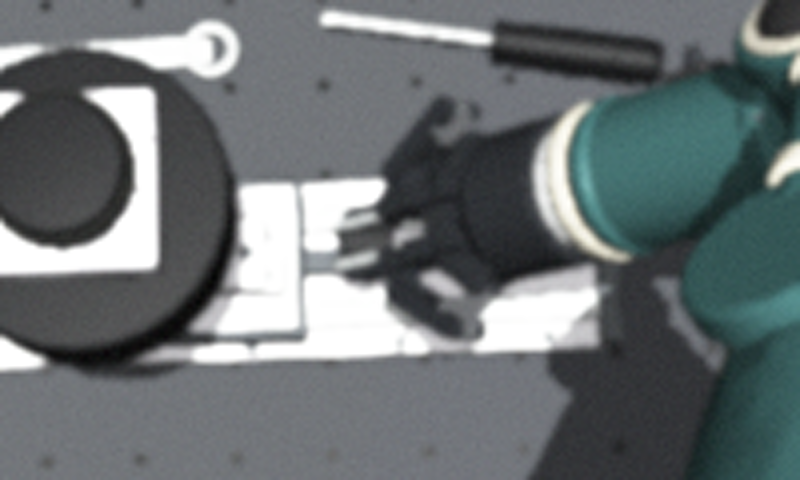

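Emit:
arm_command(series=[[[0, 0, 0, 0.3, 0, -0.33, 0], [0, 0, 0, 0.5, 0, -0.55, 0], [0, 0, 0, 0.5, 0, -0.55, 0], [0, 0, 0, 0.5, 0, -0.55, 0], [0, 0, 0, 0.4, 0, -0.44, 0], [0, 0, 0, 0.2, 0, -0.22, 0], [0, 0, 0, 0, 0, 0, 0]]])

```text
time: 23.2
tool_pos: [0.6515, 0.0128, 0.0778]
tcp_rot: [1.724, 1.72, -0.768]
wrist_force: [-0.3, -3.1, 1.0]
width: 0.158
```

```bash
python3 - <<'E'
from h import *
plan([.652,.034,.0779],Rt(0,np.radians(42)),1,1)
for n in("side","top"):
    p,d=bot.read_camera(n)
    x0,y0,x1,y1=(200,150,400,270) if n=="top" else (220,130,380,250)
    cv2.imwrite(f"pics/{n}15.png",cv2.resize(p[y0:y1,x0:x1],None,fx=4,fy=4,interpolation=cv2.INTER_CUBIC))
E
```

```text
t 23.2 pos [0.6515 0.0128 0.0778] dw mm [ 0.4592 21.1638  0.0674] rv [ 0.0017  0.0039 -0.0034] n 3 F [-0.3307 -3.1069  1.003 ] w 0.158 q [-0.3407  0.5245  1.766   0.7282  1.2381 -0.7264]
[0.001,0.001,-0.001,0.470,0.010,-0.530],
```

View pics/side15.png

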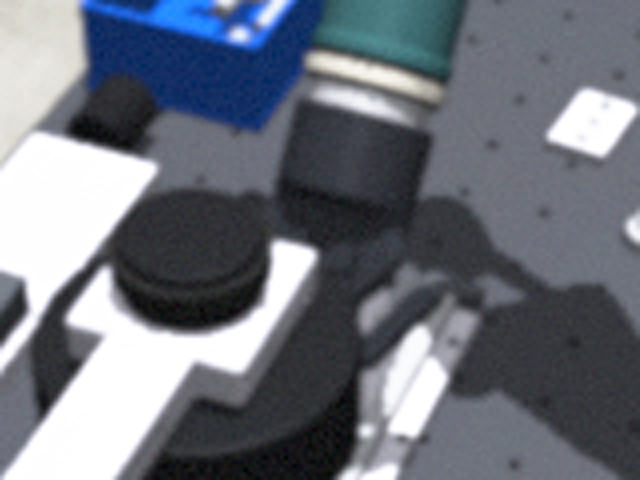

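View pics/top15.png

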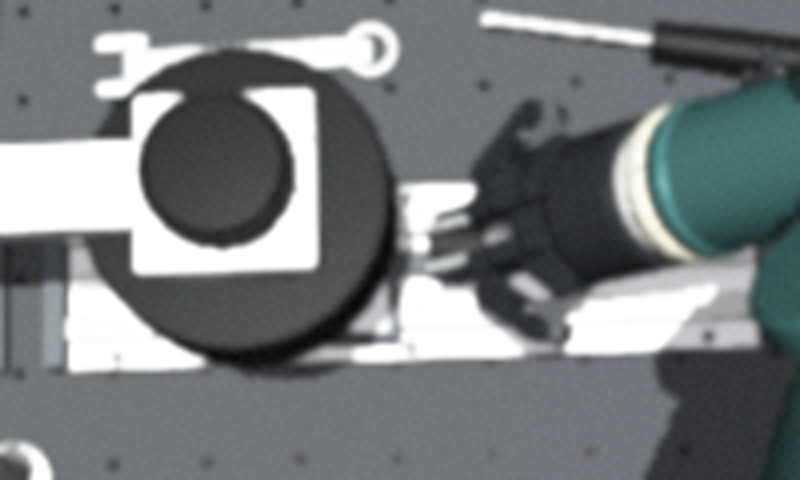

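```bash
python3 - <<'E'
from h import *
p=np.load("pics/top0.npz")["p"];cv2.imwrite("pics/footT.png",cv2.resize(p[190:260,110:250],None,fx=5,fy=5,interpolation=cv2.INTER_CUBIC))
p=np.load("pics/side0.npz")["p"];cv2.imwrite("pics/footS.png",cv2.resize(p[310:410,170:290],None,fx=5,fy=5,interpolation=cv2.INTER_CUBIC))
E
```

```text
(no output)
```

View pics/footT.png

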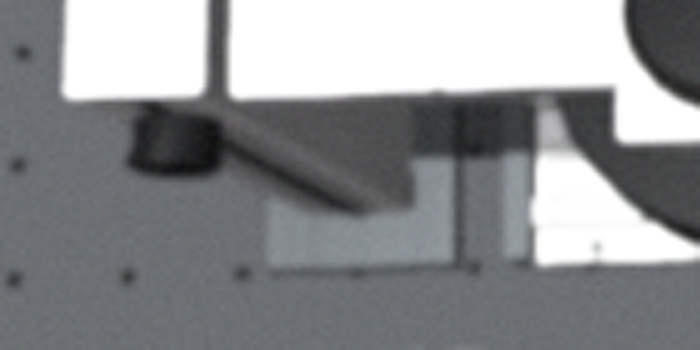

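View pics/footS.png

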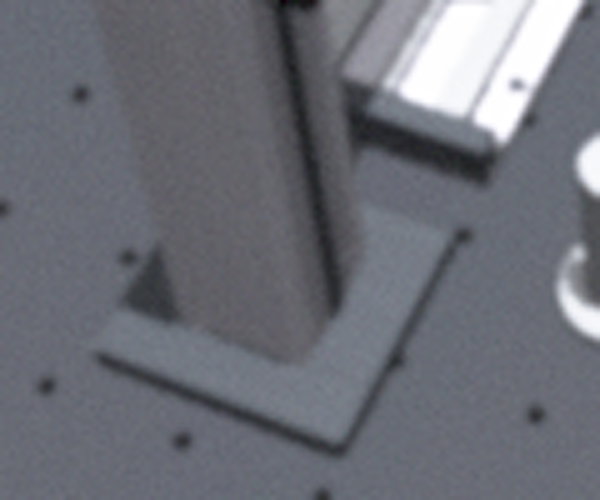

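Emit:
arm_command(series=[[[0, 0, 0, 0.25, 0, -0.28, 0], [0, 0, 0, 0.4, 0, -0.44, 0], [0, 0, 0, 0.4, 0, -0.44, 0], [0, 0, 0, 0.2, 0, -0.22, 0], [0, 0, 0, 0, 0, 0, 0]]])

```text
time: 23.8
tool_pos: [0.6514, 0.0322, 0.0778]
tcp_rot: [1.725, 1.72, -0.768]
wrist_force: [-0.4, -2.2, 1.5]
width: 0.155
```

```bash
python3 - <<'E'
from h import *
for z in(.008,.012):
    a=plane("top",[(163,237),(201.2,237)],z);b=plane("side",np.array([(98,348),(338,443),(458,232)])/5+[169.6,309.6],z)
    print(z,a,a[:,1]-[.255,.165],b,b[:,1]-[.255,.255,.165])
print(bot.read_state()["tool_pos"])
E
```

```text
0.008 [[0.6157 0.3707 0.008 ]
 [0.613  0.2805 0.008 ]] [0.1157 0.1155] [[0.6961 0.3701 0.008 ]
 [0.6007 0.37   0.008 ]
 [0.5987 0.2802 0.008 ]] [0.1151 0.115  0.1152]
0.012 [[0.615  0.3692 0.012 ]
 [0.6124 0.2794 0.012 ]] [0.1142 0.1144] [[0.6944 0.3717 0.012 ]
 [0.5994 0.3716 0.012 ]
 [0.5974 0.2823 0.012 ]] [0.1167 0.1166 0.1173]
[0.6514 0.0322 0.0778]
```

Head y agrees at ≈0.115 from the ring and from the foot in both views, and the platform is at ≈0.1145. I'll release and back out.

Emit:
arm_command(series=[[[0, 0, 0, 0, 0, 0, 0.15], [0, 0, 0, 0, 0, 0, 0.3], [0, 0, 0, 0, 0, 0, 0.45], [0, 0, 0, 0, 0, 0, 0.6], [0, 0, 0, -0.8, 0, 0.2, 0.6], [0, 0, 0, -1.5, 0, 0.4, 0.6], [0, 0, 0, -2.5, 0, 0.8, 0.6], [0, 0, 0, -3, 0, 2, 0.6], [0, 0, 0, -3, 0, 2.5, 0.6], [0, 0, 0, -2.5, 0, 2.5, 0.6]]])

```text
time: 24.8
tool_pos: [0.6511, -0.1225, 0.1251]
tcp_rot: [1.723, 1.721, -0.765]
wrist_force: [0.8, 0.2, -0.2]
width: 0.596
```

Emit:
arm_command(series=[[[0, 0, 0, -2.5, 0, 2.5, 0.6], [0, 0, 0, -2.5, 0, 2.5, 0.6], [0, 0, 0, -2.5, 0, 2.5, 0.6], [0, 0, 0, -2, 0, 2, 0.6], [0, 0, 0, 0, 0, 0, 0.6], [0, 0, 0, 0, 0, 0, 0.6]]])

```text
time: 25.4
tool_pos: [0.6502, -0.2767, 0.139]
tcp_rot: [1.73, 1.701, -0.77]
wrist_force: [0.6, 0.6, 0.3]
width: 0.601
```

```bash
python3 - <<'E'
from h import *
s=bot.read_state();print(s["time"],s["tool_pos"],s["wrist_force"])
for n in("side","top"):
    p,d=bot.read_camera(n);np.savez(f"pics/{n}16.npz",p=p,d=d)
    x0,y0,x1,y1=(200,150,400,270) if n=="top" else (220,130,380,250)
    cv2.imwrite(f"pics/{n}16.png",cv2.resize(p[y0:y1,x0:x1],None,fx=4,fy=4,interpolation=cv2.INTER_CUBIC))
E
```

```text
25.4 [ 0.6502 -0.2767  0.139 ] [0.6176 0.62   0.2867]
```

View pics/side16.png

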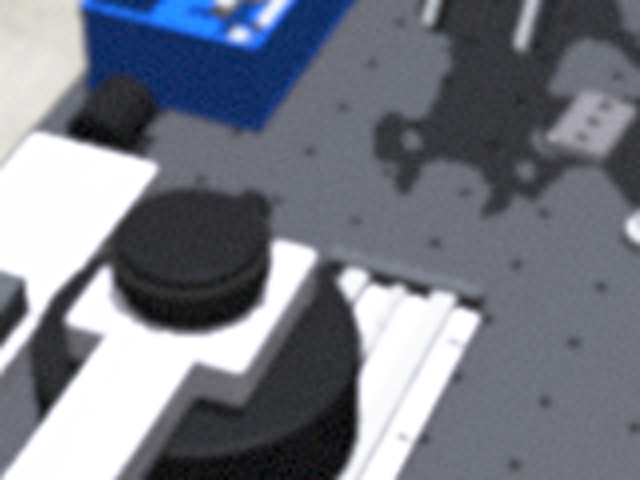

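View pics/top16.png

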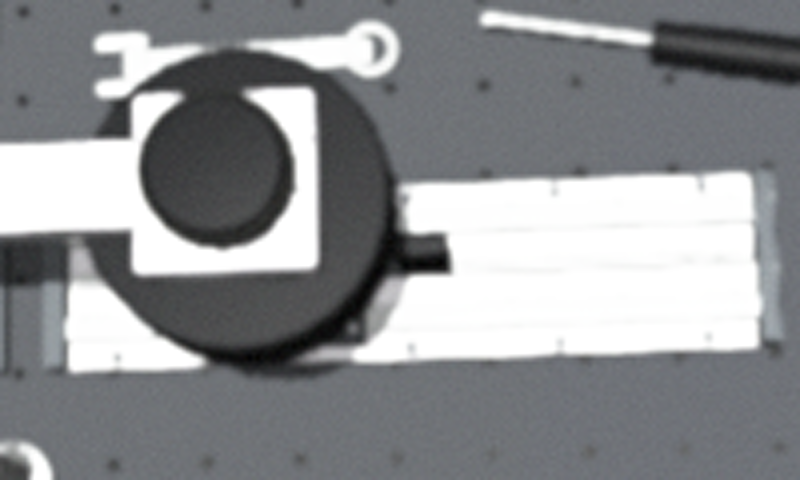

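```bash
python3 - <<'E'
from h import *
def e(f,x0,x1,rows):
    g=cv2.cvtColor(np.load(f)["p"],cv2.COLOR_BGR2GRAY).astype(float)
    return [(lambda s:x0+np.abs(np.diff(s)).argmax()+.5)(g[r,x0:x1]) for r in rows]
a=e("pics/top16.npz",305,322,(211,212,213,214,215));b=e("pics/top7.npz",392,410,(206,207,208,209,210,211))
print(a,b)
A=plane("top",[(np.median(a),213)],.09);B=plane("top",[(np.median(b),208.5)],.09)
print(A,B,"moved",A-B,"platform y",A[0,1]+.095,-.077+A[0,1]-B[0,1])
E
```

```text
[np.float64(311.5), np.float64(311.5), np.float64(311.5), np.float64(312.5), np.float64(312.5)] [np.float64(400.5), np.float64(400.5), np.float64(400.5), np.float64(400.5), np.float64(399.5), np.float64(399.5)]
[[0.6444 0.0198 0.09  ]] [[ 0.6485 -0.1705  0.09  ]] moved [[-0.0041  0.1904 -0.    ]] platform y 0.11484342537107967 0.11338770087021971
```

```bash
python3 - <<'E'
from h import *
s=bot.read_state();print(s["time"],s["wrist_force"],abs(s["joint_vel"]).max())
print(bot.finish_job())
E
```

```text
25.5 [-0.0333  0.3657  0.703 ] 0.024064955672989313
the job is handed in; nothing more can be done
None
```

I stacked the 15 mm plate and then the 6 mm plate on the platform, slid the carriage about 191 mm by its tab, let go and backed the arm away. The job was handed in at 25.5 s, well under the 72 s limit; it reports no verdict.

- **Stack:** Before the slide, the plate centres measured within about 2 mm of the platform's centre. Top faces measured about 64 mm (15 mm plate) and 70 mm (6 mm plate) above the table, as expected for two plates lying flat.
- **Carriage:** The platform ended at y ≈ 0.1134 to 0.1148 by camera and by the arm's travel. The lens axis is at y ≈ 0.115 (ring fit and the foot of its stand), so the offset is about 0.5 to 2 mm against the 6 mm allowed.
- **Lens head:** The slide force stayed around 3 N and I saw no sign of contact with the head or its stand.
- **Everything else:** The 10 mm plate, spanner and driver looked unmoved in the last pictures. I did not measure the other loose items.
- **Checks that disagreed or could not be made:**
  - The arm found the tab at x ≈ 0.652 where the camera said 0.650.
  - A side-view depth fit put the lens axis about 5 mm off (y 0.1205); I discarded it as noisy.
  - The lens head hides the stack at its final place, so I did not see it again after the slide. It was still in place about 60 mm into the slide.

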